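Zero the height gauge on its block, check the spice tins, shelve them by height

TASK

Slide the dark master block from its tray under the gauge's sprung lever, let it stand there by itself, and slide the blue marker level with the red pointer; let go of the marker, then put the block back in its tray. Next stand the spice tins one after another, by themselves and upright, under the lever in the same way, in the order red lid, yellow lid, blue lid (yellow or blue may be missing), and put each under the shelf riser for its height, pushed in lengthwise to the back stop: tins lower than the block under the low wooden riser, taller ones under the higher green riser. Leave the marker at its zero, the gauge empty and the other kitchen things alone.

Things in the scene. Friction and masses are not known exactly. Their poses are not given: they have to be found in the camera images.
- gauge: Fixed lever height gauge, grey. Base plate 80 mm wide, 12 mm high, x = -50 to 165 mm; on it a steel anvil pad (98 mm in x, 56 mm in y, top at 14 mm). Column and head from x = 106 to 158 mm, head 112 mm wide, top at 140 mm. Origin: on the worktop below the lever's nose; x points from the open loading end to the column, z up.
- anvil (a point): Point on the anvil's top (14 mm above the worktop), 12 mm in -x from below the nose: a part's underside centre belongs here. Axes as the gauge. Parts slide in along +x, just clear of the pad, up to 105 mm high.
- nose (a point): Underside of the nose of the sprung lever, a 10 mm round steel bar reaching from the head toward -x at the gauge's y = 0. From the nose it slopes up at 37 degrees for 36 mm toward -x; a part pushed in along +x under this tip lifts it by itself (2 N down, about 5 N to push). The tip's top then stands up to 43 mm above the part's top.
- lever (a joint): Lever angle, rad: 0 = on its stop, nose 81 mm above the anvil; grows as the nose lifts, lever arm 110 mm (about 0.11 on the block, 0.045 on a short and 0.17 on a tall tin). Springs back by itself.
- pointer_tip (a point): The red pointer on the white scale on top of the gauge's head. It moves 0.32 m per rad of lever angle towards the gauge's +y: about 35 mm on the block, some 21 mm farther for a tall tin, 21 mm less for a short one.
- marker (a joint): Blue zero marker's position along the gauge's +y, m, 0 to 0.075, counted from the same place as the pointer (whose position is 0.32 x lever angle): level with it in y when marker = 0.32 x lever. Stays where it is left; slides with about 1.5 N.
- marker_grip (a point): Grip of the blue zero marker: an upright fin on the gauge's head, 26 mm in x, 13 mm in y, rising from 2 to 32 mm above the head's top; this point is 20 mm above the head's top (160 mm above the worktop), 140 mm in +x from the gauge's origin. Pinch it across y and slide it along y.
- block: Master block: dark wood with a brass band, 80 mm (x) by 38 mm (y) by 93 mm high, loose, 0.2 kg. Origin: centre of its underside, z up.
- tray: Fixed small black open tray, the block's home: 98 mm (x) by 56 mm (y), 12 mm high, walls 4 mm, inner floor 4 mm above the worktop. Origin: centre of its underside.
- low_stand: Fixed light-wood shelf riser, low tier, floorless (tins stand on the worktop): 250 mm wide; roof underside at 93 mm, top at 101 mm, front edge at x = 0; back stop at x = 42 mm; posts at y = +-119, x = 10 mm. Origin: on the worktop below the middle of the roof's front edge; x inward, z up. A tin at the stop has its centre at x = 2 mm and stands 38 mm out; room for 3, at y = -75, 0, 75.
- high_stand: The high tier, a like riser painted green: roof underside at 108 mm, top at 116 mm; all else and the axes as for low_stand.
- mug: Bystander: striped mug, 86x120x90 mm, origin at the centre of its underside. Leave alone.
- tomatoes: Bystander: clear punnet of tomatoes, 100x140x63 mm, origin at its underside. Leave alone.
- jam: Bystander: jam jar with yellow lid, 71 mm wide, 110 mm high, origin at its underside. Leave alone.
- red_short: Metal spice tin with a red lid, 80 mm (x) by 38 mm (y) by 86 mm high (shorter than the block), loose, about 0.16 kg, weight low down; absent in some runs (a run has just one red-lidded tin, short or tall). Origin: centre of its underside, z up, x along its length.
- red_tall: Metal spice tin with a red lid, 80 mm (x) by 38 mm (y) by 100 mm high (taller than the block), loose, about 0.16 kg, weight low down; absent in some runs (a run has just one red-lidded tin, short or tall). Origin: centre of its underside, z up, x along its length.
- yellow_short: Metal spice tin with a yellow lid, 80 mm (x) by 38 mm (y) by 86 mm high (shorter than the block), loose, about 0.16 kg, weight low down; absent in some runs. Origin: centre of its underside, z up, x along its length.
- blue_tall: Metal spice tin with a blue lid, 80 mm (x) by 38 mm (y) by 100 mm high (taller than the block), loose, about 0.16 kg, weight low down; absent in some runs. Origin: centre of its underside, z up, x along its length.
There are look-alikes about, which are no part of the job. Leave any purple look-alike of the yellow_short alone.

How it is judged:
By the outcome, as a careful person would: the job done as asked, in the order asked, and still so for the second after the job is handed in, with the robot touching nothing.
Of red_short, red_tall only 1 to 1 are there at a start; the rules pass over those that are not, and their reading is None.
Of yellow_short, blue_tall only 1 to 2 are there at a start; the rules pass over those that are not, and their reading is None.
At some moment in a run one of red_short, red_tall, yellow_short, blue_tall may be knocked a few centimetres aside while the robot is not near it.
It also fails if it takes over 210 s, if anything falls off the work surface, if the arm or the gripper's body presses on something with over 40 N, if the wrist force passes 120 N, or if a joint passes its speed limit or range.

ROBOT

A 6-joint arm with a two-finger parallel gripper is mounted at the origin on a cart in front of the work surface, level with it; the furniture and walls round the work are solid. World frame = base frame: x ahead of the robot, y to its left, z up, the work surface at z = 0. Lengths are in m, angles in degrees, forces in N, time in s.
With the tool pointing down it reaches from about 0.4 to 0.825 m from the base axis. Payload 7 kg.
Tool frame: the origin (TCP) lies on the centre line of the jaws, within the pads' length; the fingertips stand 25 mm ahead of it and the grasp point (between the pads) lies 6 mm ahead of it (robot.finger_overhang is the z of the fingertips in the tool frame, in m); z points along the fingers, y is the line along which they close (so a half turn about z gives the same grasp; the last joint's range is limited). The gripper opens to 88 mm and grips with 3 to 60 N. Pads are 19 mm wide; open, the fingers measure 130 mm over their backs; the gripper's body (78 mm by 193 mm) begins 47 mm behind the grasp point.
Start: joints at [85.72, 20.546, 0.682, 0, -70.136, -16.507], TCP at [0.24, 0.631, 0.252] pointing down, gripper open.
Joint ranges: [-176.03, 176.03], [-82.01, 121.73], [-58.28, 71.71], [-173.87, 95.51], [-174.79, -0.11], [-173.66, 173.66]. Speed limits (degrees/s): [136.94, 136.94, 172.46, 180, 180, 180].

INTERFACE

Orientations are given as a 3x3 rotation matrix whose columns are the frame's x, y, z axes.
In Python, from plant import status, eyes, robot gives the robot as it stands.
- The arm moves only by the shell command python3 -m jog 'ROWS' [FORCE]. ROWS is JSON, a list of rows, each a list of 7 numbers: the shift along the tool's x, y, z in cm, then the turn, a rotation vector about the tool's x, y, z in rad, then the opening, from 0 (shut) to 1 (fully open). A call has exactly 8 rows; each row is the pose to reach, as a shift and turn from the pose commanded when the call began, along the tool's axes at that moment; what a row does not reach only later rows make up. A row lasts 1/10 s, in which the tool goes at most 50 mm and 8.59 degrees, less where a joint would pass 70% of its speed; a pose out of reach is approached as far as the arm can. A call with a gripper value outside its range is refused whole. The fingers move at their own pace and stop on an object; FORCE is the grip in N (left out, the last holds). Time passes only in rows, so rows that repeat a pose let the fingers close, or fill a call up. It gives the time, the measured TCP pose, the force, the opening and the grip force at its end, in the units of the state.
- status.state(): the state, without advancing time (a new reading comes with each control period).
- eyes.snapshot(name): name is "scene" or "side" or "wrist"; returns the picture (384x512x3 uint8, red, green, blue); there is no depth.
- eyes.camera_model(name): a dict with "vertical_fov" (degrees; the focal length in pixels is half the picture's height over the tangent of half this angle, whatever the lens; pixels are square), "cx", "cy" (the principal point, pixels), "dist" ([k1, k2, p1, p2, k3] as OpenCV has them; the pictures are not rectified), "R" (3x3) and "t" (3): a world point X has camera coordinates R X + t. Camera axes: x right, y down, z forward; pixel columns grow to the right and rows downward; lengths in m; the calibration is good to about 2 mm. A picture is of the moment at which its call begins: read the wrist's pose just before it. camera_model takes no time and is no camera call; for the wrist camera it gives the pose at the moment of the call.
- robot.sign_off(): hands the job in; it is judged then, once.
The state is a dict: "clock": time; "joint_positions": joint angles; "dq": joint speeds; "effort": joint torques, N m; "position": TCP position; "orientation": TCP orientation; "contact_force": force on the tool from outside, world axes, zero at the start; "wrist_torque": the same for the moment, N m; "grip_width": opening from 0.0 (shut) to 1.0 (fully open); "gripper_force": force on a finger pad.
Only numpy, scipy, OpenCV 4.12 (cv2) and the standard library are available. Lean on these libraries where they do the work, as an engineer would, in place of code of your own. Each camera call takes 0.05 s, during which the arm holds its last target. There are 200 camera calls.

## Working session

There is one attempt and no reset: what is moved stays moved. The work goes in short steps, Python scripts to look and compute and a shell command to move; the robot and the scene stay as the last step left them, time stands still between calls to the robot, and variables do not carry over. Pictures are saved under pics/ and viewed, at most 18 in all, crops included, and the job is handed in when it is done.

```bash
ls; mkdir -p pics; python3 - <<'E'
from plant import status, eyes, robot
import cv2, numpy as np
for n in ("scene","side","wrist"):
    im=eyes.snapshot(n); cv2.imwrite(f"pics/{n}0.png",im[:,:,::-1])
    m=eyes.camera_model(n); print(n,{k:np.round(v,3).tolist() for k,v in m.items()})
print(status.state())
a=cv2.imread("pics/scene0.png");b=cv2.imread("pics/side0.png")
cv2.imwrite("pics/s0big.png",cv2.resize(a,(800,600)))
cv2.imwrite("pics/d0big.png",cv2.resize(b,(800,600)))
E
```

```text
pics
scene {'vertical_fov': 50.063, 'cx': 253.85, 'cy': 199.877, 'dist': [-0.124, 0.0, 0.0, 0.0, 0.0], 'R': [[0.71, -0.704, -0.017], [-0.41, -0.394, -0.823], [0.572, 0.591, -0.568]], 't': [-0.371, 0.298, 1.191]}
side {'vertical_fov': 49.651, 'cx': 252.037, 'cy': 187.854, 'dist': [-0.079, 0.0, 0.0, 0.0, 0.0], 'R': [[-0.816, 0.578, -0.004], [0.368, 0.515, -0.774], [-0.445, -0.633, -0.633]], 't': [0.415, -0.113, 1.722]}
wrist {'vertical_fov': 62.304, 'cx': 256.215, 'cy': 190.062, 'dist': [-0.005, 0.0, 0.0, 0.0, 0.0], 'R': [[-0.354, -0.935, 0.002], [-0.891, 0.338, 0.303], [-0.284, 0.105, -0.953]], 't': [0.674, -0.037, 0.394]}
{'clock': 0.15, 'joint_positions': array([ 8.57201155e+01,  2.05808080e+01,  6.48737350e-01, -1.28562599e-02,
       -7.01356243e+01, -1.65075528e+01]), 'dq': array([ 0.0534418 , -0.06837366,  0.08841601,  0.09218829, -0.02587805,
        0.059484  ]), 'effort': array([-1.11568457e-03, -5.83272958e+01,  2.93293279e+01,  7.00136885e+00,
        8.77620536e-03, -1.08443389e-04]), 'position': array([0.23946637, 0.6307646 , 0.25087915]), 'orientation': array([[ 9.34876429e-01, -3.54973202e-01, -2.98617735e-04],
       [-3.54973302e-01, -9.34875716e-01, -1.16244788e-03],
       [ 1.33467376e-04,  1.19274644e-03, -9.99999280e-01]]), 'contact_force': array([-0.28049061,  0.61458287, -0.27783695]), 'wrist_torque': array([-0.04097959, -0.00443771, -0.0243974 ]), 'gripper_force': 0.0, 'grip_width': 0.9990036061571226}
```

View pics/s0big.png

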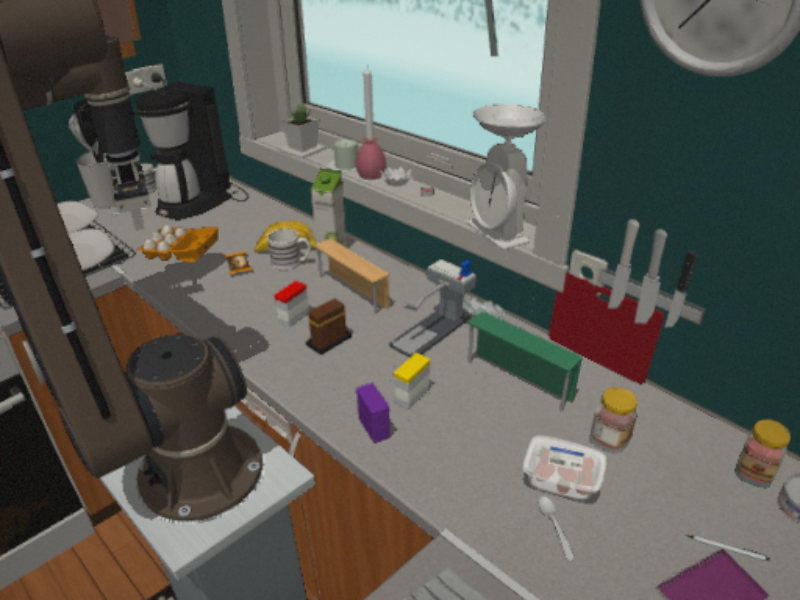

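View pics/d0big.png

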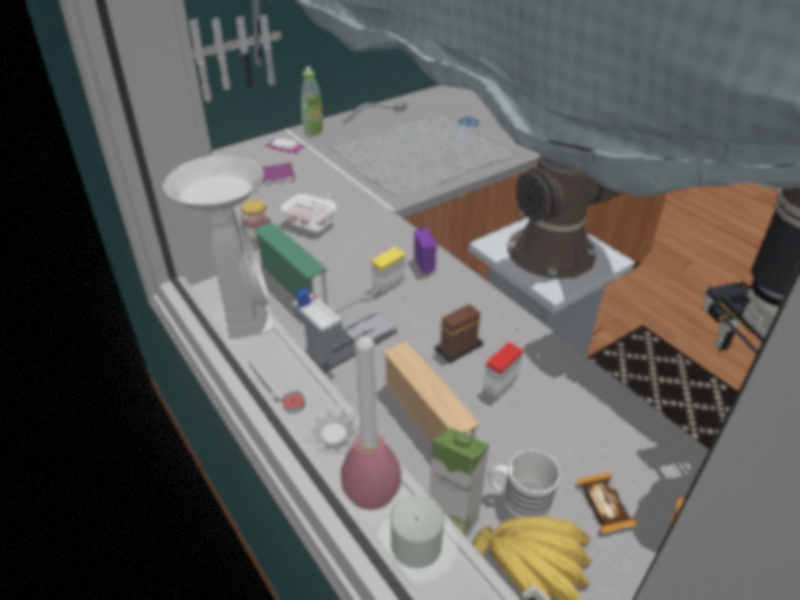

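Scene (800x600): red tin at (291,300), block in tray (327,325), yellow tin (411,380), purple look-alike (374,412), low riser (352,270), green riser (525,352), gauge (440,305). No blue lid is visible. I'll measure next.

```bash
cat > h.py <<'E'
import numpy as np, cv2
from plant import status, eyes, robot
def K(m):
    f=192/np.tan(np.radians(m["vertical_fov"])/2); return np.array([[f,0,m["cx"]],[0,f,m["cy"]],[0,0,1.]])
def ray(m,uv):
    p=cv2.undistortPoints(np.float64(uv).reshape(-1,1,2),K(m),np.float64(m["dist"])).reshape(-1,2)
    R=np.array(m["R"]); d=np.c_[p,np.ones(len(p))]@R; return -R.T@np.array(m["t"]),d
def plane(m,uv,z):
    c,d=ray(m,uv); return c+d*((z-c[2])/d[:,2])[:,None]
def tri(m1,a,m2,b):
    c1,d1=ray(m1,[a]);c2,d2=ray(m2,[b]);A=np.c_[d1[0],-d2[0]]
    s=np.linalg.lstsq(A,c2-c1,rcond=None)[0];p=c1+s[0]*d1[0];q=c2+s[1]*d2[0]
    return (p+q)/2,np.linalg.norm(p-q)
def proj(m,X):
    R=np.array(m["R"]);return cv2.projectPoints(np.float64(X).reshape(-1,1,3),cv2.Rodrigues(R)[0],np.float64(m["t"]),K(m),np.float64(m["dist"]))[0].reshape(-1,2)
HUE=dict(red=((0,6),(172,180)),yellow=((22,34),),blue=((105,125),),purple=((130,150),),green=((65,88),),wood=((10,20),))
def mask(im,c,s=120,v=60):
    h=cv2.cvtColor(im,cv2.COLOR_RGB2HSV);o=0
    for a,b in HUE[c]: o=o|cv2.inRange(h,(a,s,v),(b,255,255))
    return o
def blobs(im,c,s=120,v=60,amin=40):
    n,l,st,ce=cv2.connectedComponentsWithStats(mask(im,c,s,v))
    return [(np.round(ce[i],1).tolist(),st[i].tolist(),l==i) for i in range(1,n) if st[i,4]>=amin]
E
python3 - <<'E'
from h import *
for n in("scene","side"):
    im=cv2.imread(f"pics/{n}0.png")[:,:,::-1].copy();m=eyes.camera_model(n)
    for c in HUE:
        for b in blobs(im,c,100): 
            if b[1][4]<6000: print(n,c,b[0],b[1],np.round(plane(m,[b[0]],.09)[0],3))
    x,y=(190,140) if n=="scene" else (150,140)
a=cv2.imread("pics/scene0.png")[145:285,165:405];cv2.imwrite("pics/c1.png",cv2.resize(a,None,fx=3.3,fy=3.3,interpolation=cv2.INTER_CUBIC))
E
```

```text
scene red [236.6, 100.9] [229, 91, 17, 23, 213] [1.145 0.761 0.09 ]
scene red [386.4, 210.3] [351, 174, 74, 72, 2927] [ 0.806 -0.361  0.09 ]
scene red [185.4, 186.2] [176, 179, 20, 15, 164] [0.422 0.261 0.09 ]
scene red [485.1, 287.0] [478, 280, 19, 13, 103] [ 0.681 -0.754  0.09 ]
scene yellow [182.1, 149.2] [163, 141, 39, 20, 235] [0.593 0.514 0.09 ]
scene yellow [263.1, 235.1] [252, 226, 23, 19, 258] [ 0.419 -0.148  0.09 ]
scene yellow [396.4, 256.2] [386, 248, 22, 17, 287] [ 0.622 -0.503  0.09 ]
scene yellow [493.7, 277.1] [482, 268, 24, 19, 328] [ 0.737 -0.759  0.09 ]
scene blue [297.7, 171.2] [294, 166, 8, 11, 62] [0.795 0.028 0.09 ]
scene purple [238.7, 263.5] [228, 245, 21, 38, 555] [ 0.277 -0.187  0.09 ]
scene green [336.5, 226.4] [300, 200, 72, 57, 1838] [ 0.615 -0.289  0.09 ]
scene wood [85.3, 12.4] [82, 0, 8, 26, 101] [2.019 4.586 0.09 ]
scene wood [80.9, 31.0] [76, 25, 11, 13, 90] [1.452 3.454 0.09 ]
scene wood [118.9, 156.6] [88, 145, 52, 23, 589] [0.365 0.663 0.09 ]
scene wood [227.5, 172.8] [201, 153, 48, 44, 846] [0.596 0.219 0.09 ]
scene wood [151.9, 167.9] [143, 161
[... 893 characters left out ...]
de yellow [345.0, 354.2] [304, 331, 73, 53, 2428] [0.684 0.628 0.09 ]
side blue [193.7, 189.7] [190, 184, 8, 12, 72] [ 0.675 -0.115  0.09 ]
side purple [272.0, 159.3] [266, 146, 13, 28, 264] [ 0.343 -0.102  0.09 ]
side wood [302.0, 139.4] [262, 112, 72, 65, 1767] [ 0.159 -0.142  0.09 ]
side wood [293.9, 202.7] [285, 197, 20, 12, 67] [0.436 0.139 0.09 ]
side wood [294.9, 210.1] [285, 204, 20, 12, 64] [0.457 0.169 0.09 ]
side wood [479.9, 214.9] [472, 206, 16, 18, 107] [-0.024  0.545  0.09 ]
side wood [153.6, 343.5] [128, 299, 50, 85, 156] [1.041 0.341 0.09 ]
side wood [389.1, 322.9] [370, 303, 38, 38, 404] [0.534 0.633 0.09 ]
side wood [433.8, 324.1] [429, 318, 10, 16, 50] [0.445 0.704 0.09 ]
```

View pics/c1.png

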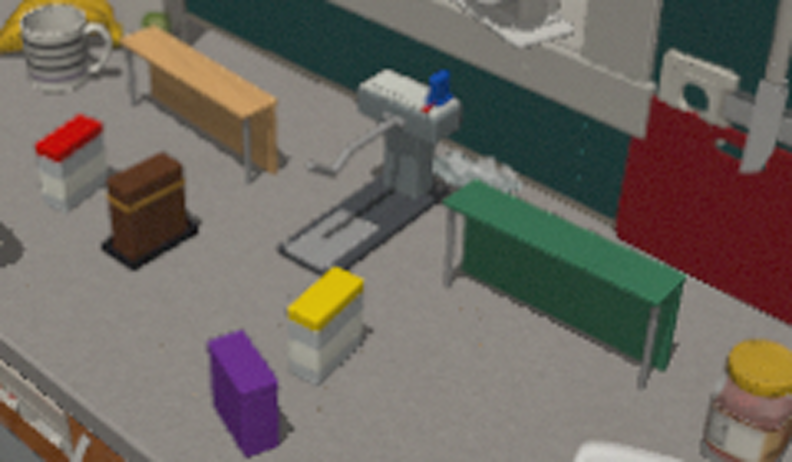

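Crop scale is 3.3 from (165,145). The yellow tin, block and red tin stand at x≈0.43, the gauge is at about (0.55–0.75, 0), and the risers are on either side. Blue is absent. I'll write a goal-to-tool-shift helper and move the wrist camera overhead.

```bash
cat >> h.py <<'E'
from scipy.spatial.transform import Rotation as Ro
def Rt(yaw,tilt=0):
    "tool x along world yaw, z down; tilt leans fingers along the heading (deg); yaw is heading of tool x"
    a=np.radians(yaw);R=np.array([[np.cos(a),np.sin(a),0],[np.sin(a),-np.cos(a),0],[0,0,-1.]])
    return R@Ro.from_euler('y',tilt,degrees=True).as_matrix()
def go(p,R):
    s=status.state();O=s["orientation"]
    d=O.T@(np.array(p)-s["position"])*100; r=Ro.from_matrix(O.T@R).as_rotvec()
    print("shift cm",np.round(d,2),"rot",np.round(r,3),"rows>=",np.ceil(max(np.linalg.norm(d)/5,np.degrees(np.linalg.norm(r))/8.59)))
def st():
    s=status.state();print("t",round(s["clock"],2),"p",np.round(s["position"],4),"yaw",np.round(np.degrees(np.arctan2(s["orientation"][1,0],s["orientation"][0,0])),2),"z",np.round(s["orientation"][:,2],3),"q",np.round(s["joint_positions"],1),"F",np.round(s["contact_force"],1),"g",round(s["grip_width"],3),round(s["gripper_force"],1))
E
python3 -c "
from h import *
go([.45,.08,.40],Rt(0))"
```

```text
shift cm [ 39.23  44.03 -14.85] rot [ 0.001  0.    -0.363] rows>= 13.0
```

```bash
python3 -m jog '[[2,2.2,-2,0,0,0,1],[5,5.5,-4,0,0,0,1],[8,9,-6,0,0,0,1],[11,12.5,-8,0,0,0,1],[14,16,-10,0,0,0,1],[17,19,-12,0,0,0,1],[19,22,-14,0,0,0,1],[20,22.5,-14.8,0,0,0,1]]'; python3 -c "
from h import *
st();go([.45,.08,.40],Rt(0))"
```

```text
clock: 0.95
position: [0.3473, 0.347, 0.4026]
orientation: [[0.934, -0.356, 0.002], [-0.356, -0.934, 0.004], [0.001, -0.004, -1.0]]
contact_force: [0.2, 0.5, 0.8]
grip_width: 0.999
gripper_force: 0.0
t 0.95 p [0.3473 0.347  0.4026] yaw -20.87 z [ 0.002  0.004 -1.   ] q [ 68.   -1.1  -6.6   0.  -84.2   1.1] F [0.2 0.5 0.8] g 0.999 0.0
shift cm [19.1  21.29  0.18] rot [-0.004 -0.002 -0.364] rows>= 6.0
```

```bash
python3 -m jog '[[2,2,0,0,0,0.14,1],[5,4.5,0,0,0,0.28,1],[9,8,-1,0,0,0.42,1],[13,12,-1,0,0,0.56,1],[17,16,-1,0,0,0.7,1],[21,19,-1.8,0,0,0.84,1],[24,21.5,-1.8,0,0,0.98,1],[24.9,22.3,-1.8,0,0,1.1,1]]' >/dev/null; python3 -m jog '[[0,0,0,0,0,0.14,1],[0,0,0,0,0,0.28,1],[0,0,0,0,0,0.42,1],[0,0,0,0,0,0.56,1],[0,0,0,0,0,0.7,1],[0,0,0,0,0,0.84,1],[0,0,0,0,0,0.98,1],[0,0,0,0,0,1.1,1]]' >/dev/null;  python3 -m jog '[[0,0,0,0,0,0.14,1],[0,0,0,0,0,0.28,1],[0,0,0,0,0,0.42,1],[0,0,0,0,0,0.54,1],[0,0,0,0,0,0.577,1],[0,0,0,0,0,0.577,1],[0,0,0,0,0,0.577,1],[0,0,0,0,0,0.577,1]]' >/dev/null; python3 - <<'E'
from h import *
import pickle
st();m=eyes.camera_model("wrist");im=eyes.snapshot("wrist");cv2.imwrite("pics/w1.png",im[:,:,::-1]);pickle.dump(m,open("w1.pkl","wb"))
cv2.imwrite("pics/w1b.png",cv2.resize(im[:,:,::-1],(800,600),interpolation=cv2.INTER_CUBIC))
E
```

```text
t 3.35 p [0.5004 0.053  0.4173] yaw -179.83 z [-0. -0. -1.] q [  28.4    0.3   -3.4   -0.   -86.3 -118.3] F [ 0.  -0.2 -0.2] g 1.001 0.0
```

View pics/w1b.png

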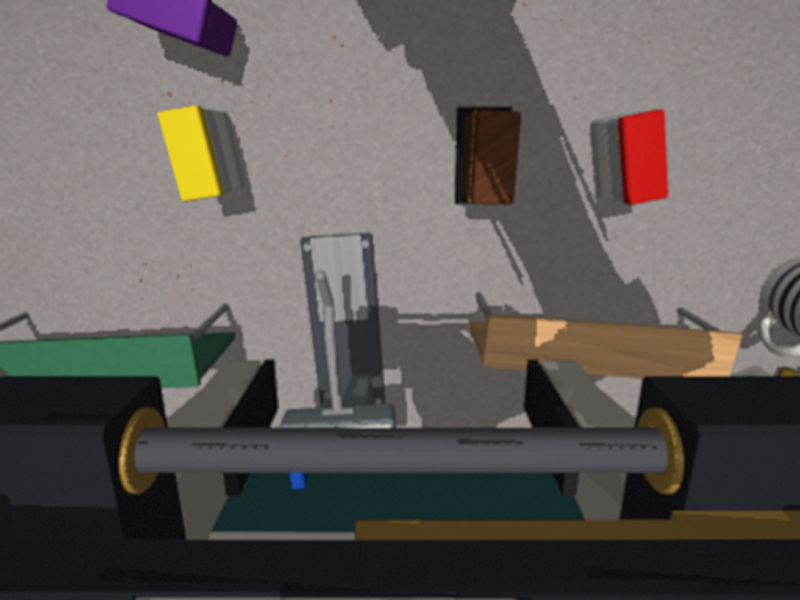

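The wrist view (800x600) shows the yellow top at (188,153), block top (490,155), red top (645,157), anvil plate (340,320), green front edge (100,340) and wood front edge (605,325). I'll extract corners.

```bash
python3 - <<'E'
from h import *
import pickle
m=pickle.load(open("w1.pkl","rb"));im=cv2.imread("pics/w1.png")[:,:,::-1].copy()
ms,md=eyes.camera_model("scene"),eyes.camera_model("side")
sc=cv2.imread("pics/scene0.png")[:,:,::-1].copy();sd=cv2.imread("pics/side0.png")[:,:,::-1].copy()
def rect(mk,z):
    c=max(cv2.findContours(mk.astype(np.uint8),cv2.RETR_EXTERNAL,cv2.CHAIN_APPROX_NONE)[0],key=cv2.contourArea)
    P=plane(m,c.reshape(-1,2),z)[:,:2]
    (cx,cy),(w,h),a=cv2.minAreaRect(np.float32(P*1000)); 
    if w<h: a+=90
    a=(a+90)%180-90
    return np.round([cx,cy,max(w,h),min(w,h),a],1)
for c in("red","yellow"):
    for b in blobs(im,c,120,60,200): print(c,b[0],b[1],"z86",rect(b[2],.086),"z100",rect(b[2],.1))
for c in("wood","green"):
    for b in blobs(im,c,80,40,200): print(c,b[0],b[1],rect(b[2],.093))
# red height by projecting: centre of lid top at z candidates into scene/side vs mask bbox
for z in(.086,.1):
  for c in("red","yellow"):
    b=[b for b in blobs(im,c,120,60,200)][0]; x,y,L,W,a=rect(b[2],z);a=np.radians(a)
    u=np.array([np.cos(a),np.sin(a)])*40;v=np.array([-np.sin(a),np.cos(a)])*19
    X=[[*(np.array([x,y])+i*u+j*v)/1000,z] for i in(-1,1) for j in(-1,1)]
    print(c,z,"scene",np.round(proj(ms,X),1).tolist(),"side",np.round(proj(md,X),1).tolist())
print([(c,b[1]) for c in("red","yellow") for b in blobs(sc,c,120,60,50)])
print([(c,b[1]) for c in("red","yellow") for b in blobs(sd,c,120,60,50)])
E
```

```text
red [411.5, 100.1] [396, 70, 32, 61, 1678] z86 [433.3 272.3  79.3  41.2  12. ] z100 [432.9 265.7  76.9  40.   12. ]
yellow [121.8, 97.5] [101, 68, 42, 61, 1689] z86 [ 431.4 -136.7   79.4   41.1    8.8] z100 [ 431.  -131.    77.    39.9    8.8]
wood [314.7, 100.8] [299, 70, 34, 60, 1518] [433.2 134.4  79.1  42.7  -1.4]
wood [387.8, 221.8] [301, 201, 174, 41, 5169] [617.2 256.4 271.4  56.9  86.2]
wood [86.6, 288.4] [75, 261, 30, 56, 752] [ 739.6 -228.4  114.3   43.6  -14.3]
wood [425.9, 288.4] [408, 261, 30, 56, 772] [737.8 335.8 115.   44.2  14.5]
wood [379.7, 337.8] [227, 326, 285, 20, 3840] [834.2 257.  510.2  41.6 -89.8]
green [74.7, 228.5] [0, 213, 150, 35, 3671] [ 634.3 -233.2  242.2   57.2  -88.1]
red 0.086 scene [[182.9, 191.2], [175.3, 188.2], [196.7, 181.4], [189.2, 178.6]] side [[323.9, 216.8], [333.7, 222.3], [309.0, 229.8], [319.0, 235.7]]
yellow 0.086 scene [[260.8, 241.6], [251.0, 237.1], [275.2, 228.4], [265.6, 224.2]] side [[251.9, 157.3], [258.8, 161.4], [236.5, 165.9], [243.5, 170.3]]
red 0.1 scene [[183.4, 188.7], [175.8, 185.8], [197.4, 178.9], [189.8, 176.2]] side [[323.1, 212.4], [332.9, 217.9], [308.1, 225.3], [318.1, 231.2]]
yellow 0.1 scene [[259.3, 237.4], [249.5, 232.9], [273.9, 224.3], [264.3, 220.2]] side [[252.8, 155.0], [259.9, 159.1], [237.3, 163.6], [244.4, 167.9]]
[('red', [352, 174, 73, 72, 2893]), ('red', [176, 180, 20, 14, 159]), ('yellow', [163, 141, 39, 20, 231]), ('yellow', [252, 226, 23, 19, 255]), ('yellow', [386, 248, 22, 17, 286]), ('yellow', [482, 269, 24, 18, 324])]
[('red', [312, 220, 22, 18, 223]), ('yellow', [239, 160, 19, 12, 126]), ('yellow', [304, 332, 73, 52, 2346])]
```

```bash
python3 -m jog '[[-2,1,1,0,0,0,1],[-5,3,3,0,0,0,1],[-8,5,5,0,0,0,1],[-10,6.7,5.7,0,0,0,1],[-10,6.7,5.7,0,0,0,1],[-10,6.7,5.7,0,0,0,1],[-10,6.7,5.7,0,0,0,1],[-10,6.7,5.7,0,0,0,1]]' >/dev/null; python3 - <<'E'
from h import *
import pickle
st();m=eyes.camera_model("wrist");im=eyes.snapshot("wrist");cv2.imwrite("pics/w2.png",im[:,:,::-1]);pickle.dump(m,open("w2.pkl","wb"))
cv2.imwrite("pics/w2b.png",cv2.resize(im[0:260,60:,::-1],None,fx=1.75,fy=1.75,interpolation=cv2.INTER_CUBIC))
E
```

```text
t 4.2 p [0.5999 0.1196 0.3617] yaw -179.9 z [ 0.002  0.001 -1.   ] q [  29.6   11.7    2.7    0.   -80.8 -119.5] F [-0.   0.4 -0.1] g 1.002 0.0
```

View pics/w2b.png

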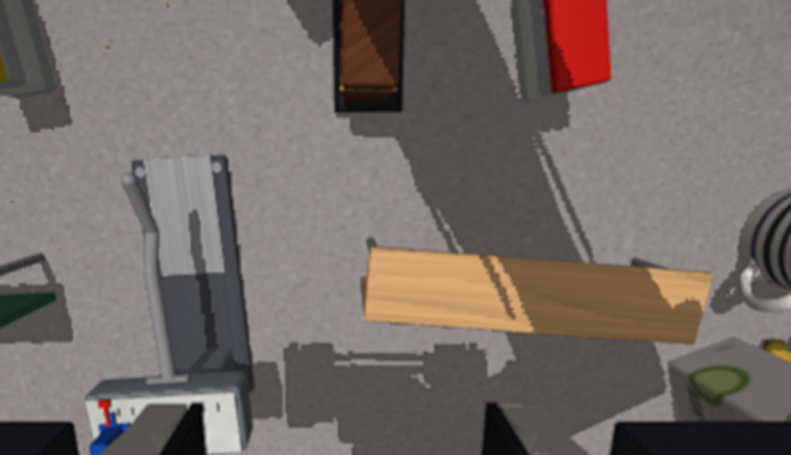

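Crop (orig = 60+u/1.75, v/1.75): pad corners are (147,157), (210,155), (223,273). Plate front corners are (132,160), (226,155), and its right edge reaches (250,378). Roof corners are (371,248), (712,272), (695,343), (365,320). The red pointer is at (104,405) and the blue marker at (105,440).

```bash
python3 - <<'E'
from h import *
import pickle
m=pickle.load(open("w2.pkl","rb"));im=cv2.imread("pics/w2.png")[:,:,::-1].copy()
f=lambda L,z:np.round(plane(m,np.array([[60+u/1.75,v/1.75] for u,v in L]),z)*1000,1)[:,:2]
print("pad",f([(147,157),(210,155),(223,273),(162,275)],.014).tolist())
print("plate",f([(132,160),(226,155),(250,378)],.012).tolist())
r=f([(371,248),(712,272),(695,343),(365,320)],.101);print("roof",r.tolist(),np.linalg.norm(r[1]-r[0]),np.linalg.norm(r[3]-r[0]),np.degrees(np.arctan2(*(r[1]-r[0])[::-1])))
print("lever tip",f([(128,181)],.110).tolist(), "head corners",f([(88,398),(245,385)],.14).tolist())
for c in("red","blue"):
    for b in blobs(im,c,110,50,12): print(c,b[0],b[1],np.round(plane(m,[b[0]],.14)*1000,1),np.round(plane(m,[b[0]],.172)*1000,1))
# refine with green plane: red top and block top
b=max(blobs(im,"red",120,60,300),key=lambda b:b[1][4]);print(b[1])
E
```

```text
pad [[519.5, -43.0], [517.8, 9.3], [616.8, 13.9], [618.7, -40.0]]
plate [[521.9, -56.4], [517.8, 22.2], [717.2, 32.5]]
roof [[580.7, 139.4], [597.3, 386.2], [651.5, 384.4], [634.1, 135.9]] 247.35763582311338 53.51457745325098 86.15202781180706
lever tip [[534.7, -25.0]] head corners [[680.0, -58.6], [669.9, 51.8]]
red [389.4, 24.3] [370, 0, 39, 53, 1784] [[455.3 254.1 140. ]] [[461. 242. 172.]]
red [119.7, 233.1] [116, 228, 7, 15, 55] [[687.6 -48.  140. ]] [[672.4 -32.9 172. ]]
blue [120.9, 249.0] [111, 236, 23, 26, 210] [[709.4 -49.3 140. ]] [[692.3 -34.1 172. ]]
[370, 0, 39, 53, 1777]
```

```bash
cat >> h.py <<'E'
GA=(.5698,-.0147,3.0);LS=(.589,.2628,-3.85)
def loc(F,x,y,z=0):
    a=np.radians(F[2]);return np.array([F[0]+x*np.cos(a)-y*np.sin(a),F[1]+x*np.sin(a)+y*np.cos(a),z])
def part(cx,cy,yaw,ztop,off=-.028,depth=.013,tilt=35,back=0,up=0):
    "TCP pose that grips a part; back: pulled off along -tool z; up: raised"
    R=Rt(180+yaw,-tilt);g=loc((cx,cy,yaw),off,0,ztop-depth+up);return g-(.006+back)*R[:,2],R
E
python3 - <<'E'
from h import *
import pickle
m=pickle.load(open("w2.pkl","rb"))
f=lambda L,z:np.round(plane(m,np.array([[60+u/1.75,v/1.75] for u,v in L]),z)*1000,1)[:,:2].tolist()
print("tray far edge",f([(335,112),(402,110)],.012), "side pts",f([(335,20),(403,20)],.012))
print("block top far edge",f([(342,88),(395,88)],.097))
m=pickle.load(open("w1.pkl","rb"))
g=lambda L,z:np.round(plane(m,np.array(L)*.64,z)*1000,1)[:,:2].tolist()
print("w1 block top: right corners",g([(520,110),(514,205),(470,204)],.097),"tray left",g([(458,108),(456,202)],.012))
print(part(.433,.134,-1,.097,up=.12)); go(*part(.433,.134,-1,.097,up=.12))
E
```

```text
tray far edge [[484.2, 112.7], [482.6, 167.1]] side pts [[417.6, 112.8], [417.4, 165.7]]
block top far edge [[475.4, 118.6], [475.3, 153.7]]
w1 block top: right corners [[393.8, 155.4], [474.8, 156.1], [474.0, 116.1]] tray left [[387.4, 111.2], [482.2, 112.7]]
(array([0.40156333, 0.13454873, 0.20891491]), array([[-0.81902728,  0.01745241,  0.57348908],
       [ 0.01429617,  0.9998477 , -0.01001029],
       [-0.57357644,  0.        , -0.81915204]]))
shift cm [19.85  1.51 15.25] rot [ 0.007 -0.609  0.018] rows>= 6.0
```

```bash
python3 -m jog '[[2,0.2,1,0,-0.07,0,1],[5,0.5,3,0,-0.16,0,1],[9,1,6,0,-0.25,0,1],[13,1.3,9,0,-0.35,0,1],[16.5,1.6,12,0,-0.45,0,1],[19.5,1.65,14.5,0,-0.55,0,1],[19.8,1.65,15.2,0,-0.609,0,1],[19.8,1.65,15.2,0,-0.609,0,1]]' 30; python3 -c "
from h import *
st();go(*part(.4345,.136,.5,.097,up=.0))"
```

```text
clock: 5.05
position: [0.4382, 0.1228, 0.268]
orientation: [[-0.86, -0.025, 0.51], [-0.018, 1.0, 0.019], [-0.51, 0.007, -0.86]]
contact_force: [0.4, -0.4, -1.1]
grip_width: 0.999
gripper_force: 0.0
t 5.05 p [0.4382 0.1228 0.268 ] yaw -178.83 z [ 0.51   0.019 -0.86 ] q [  55.1  -18.9  -58.2   40.9  -38.5 -173.6] F [ 0.4 -0.4 -1.1] g 0.999 0.0
shift cm [12.14  1.25 13.63] rot [ 0.015 -0.075  0.01 ] rows>= 4.0
```

The tilted pose hits j3 and j6 limits. Instead I'll grip vertically near the top edge: with the grasp point 3 mm above the part's top, the body sits 50 mm above it, clear of the 43 mm tip.

```bash
cat >> h.py <<'E'
def vp(cx,cy,yaw,ztop,off=-.02,depth=-.003,up=0):
    g=loc((cx,cy,yaw),off,0,ztop-depth+up+.006);return g,Rt(180+yaw)
E
python3 -c "
from h import *
st();go(*vp(.4345,.136,.5,.097,up=.1))"
```

```text
t 5.05 p [0.4382 0.1228 0.268 ] yaw -178.83 z [ 0.51   0.019 -0.86 ] q [  55.1  -18.9  -58.2   40.9  -38.5 -173.6] F [ 0.4 -0.4 -1.1] g 0.999 0.0
shift cm [5.18 1.32 4.15] rot [0.011 0.536 0.014] rows>= 4.0
```

```bash
python3 -m jog '[[1,0.2,1,0,0.1,0,1],[2,0.5,2,0,0.2,0,1],[3,0.8,3,0,0.3,0,1],[4,1,3.5,0,0.4,0,1],[5,1.3,4.1,0,0.5,0,1],[5.2,1.3,4.1,0,0.536,0,1],[5.2,1.3,4.1,0,0.536,0,1],[5.2,1.3,4.1,0,0.536,0,1]]' >/dev/null; python3 -c "
from h import *
st();go(*vp(.4345,.136,.5,.097,up=.1))"
```

```text
t 5.85 p [0.4138 0.1344 0.203 ] yaw -178.78 z [-0.005  0.001 -1.   ] q [  43.9   -0.2  -31.8   -0.3  -58.5 -132.5] F [0.4 0.9 0.5] g 0.998 0.0
shift cm [-0.07  0.15 -0.3 ] rot [ 0.001 -0.005  0.013] rows>= 1.0
```

```bash
python3 -m jog '[[0,0.15,2,0,-0.005,0.013,1],[0,0.15,5,0,-0.005,0.013,1],[0,0.15,8,0,-0.005,0.013,1],[0,0.15,9.3,0,-0.005,0.013,1],[0,0.15,9.7,0,-0.005,0.013,1],[0,0.15,9.7,0,-0.005,0.013,1],[0,0.15,9.7,0,-0.005,0.013,0.3],[0,0.15,9.7,0,-0.005,0.013,0.3]]' 35 >/dev/null; python3 -m jog '[[0,0,0,0,0,0,0.3],[0,0,0,0,0,0,0.3],[0,0,0,0,0,0,0.3],[0,0,0,0,0,0,0.3],[0,0,0,0,0,0,0.3],[0,0,0,0,0,0,0.3],[0,0,0,0,0,0,0.3],[0,0,0,0,0,0,0.3]]'; python3 -c "
from h import *
st()"
```

```text
clock: 7.45
position: [0.4138, 0.1371, 0.1072]
orientation: [[-1.0, -0.011, 0.001], [-0.011, 1.0, 0.003], [-0.001, 0.003, -1.0]]
contact_force: [-0.6, -0.8, 1.8]
grip_width: 0.429
gripper_force: 34.8
t 7.45 p [0.4138 0.1371 0.1072] yaw -179.36 z [ 0.001  0.003 -1.   ] q [ 4.440e+01  6.800e+00 -3.960e+01 -1.000e-01 -4.340e+01 -1.337e+02] F [-0.6 -0.8  1.8] g 0.429 34.8
```

```bash
python3 -m jog '[[0,0,-0.5,0,0,0,0.3],[0,0,-2,0,0,0,0.3],[0,0,-4,0,0,0,0.3],[0,0,-5.5,0,0,0,0.3],[0,0,-6,0,0,0,0.3],[0,0,-6,0,0,0,0.3],[0,0,-6,0,0,0,0.3],[0,0,-6,0,0,0,0.3]]' >/dev/null; python3 -c "
from h import *
st()
go(loc(GA,-.142,0,.165),Rt(183))"
```

```text
t 8.25 p [0.4132 0.1366 0.1663] yaw -179.37 z [-0.     0.002 -1.   ] q [ 4.440e+01  2.000e+00 -3.520e+01 -1.000e-01 -5.270e+01 -1.337e+02] F [ 1.  0. -3.] g 0.428 34.8
shift cm [ -1.3  -15.89   0.1 ] rot [ 0.002 -0.    -0.041] rows>= 4.0
```

```bash
python3 -m jog '[[-0.2,-2,0,0,0,0,0.3],[-0.5,-5,0,0,0,-0.01,0.3],[-0.9,-9,0,0,0,-0.03,0.3],[-1.2,-13,0,0,0,-0.04,0.3],[-1.3,-15.5,0.1,0,0,-0.041,0.3],[-1.3,-15.9,0.1,0,0,-0.041,0.3],[-1.3,-15.9,0.1,0,0,-0.041,0.3],[-1.3,-15.9,0.1,0,0,-0.041,0.3]]' >/dev/null; python3 -c "
from h import *
st()
go(loc(GA,-.142,0,.120),Rt(183))
go(loc(GA,-.032,0,.120),Rt(183))
import pickle
m=eyes.camera_model('wrist');im=eyes.snapshot('wrist');cv2.imwrite('pics/w3.png',im[:,:,::-1]);pickle.dump(m,open('w3.pkl','wb'))
cv2.imwrite('pics/w3b.png',cv2.resize(im[:,:,::-1],(800,600),interpolation=cv2.INTER_CUBIC))
"
```

```text
t 9.05 p [ 0.4285 -0.0215  0.1655] yaw -177.02 z [ 0.001  0.003 -1.   ] q [  23.6    1.5  -35.9   -0.2  -52.5 -110.5] F [ 0.1 -0.2 -2.8] g 0.431 34.8
shift cm [ 0.06 -0.07  4.55] rot [ 0.003  0.001 -0.   ] rows>= 1.0
shift cm [-10.94  -0.07   4.56] rot [ 0.003  0.001 -0.   ] rows>= 3.0
```

View pics/w3b.png

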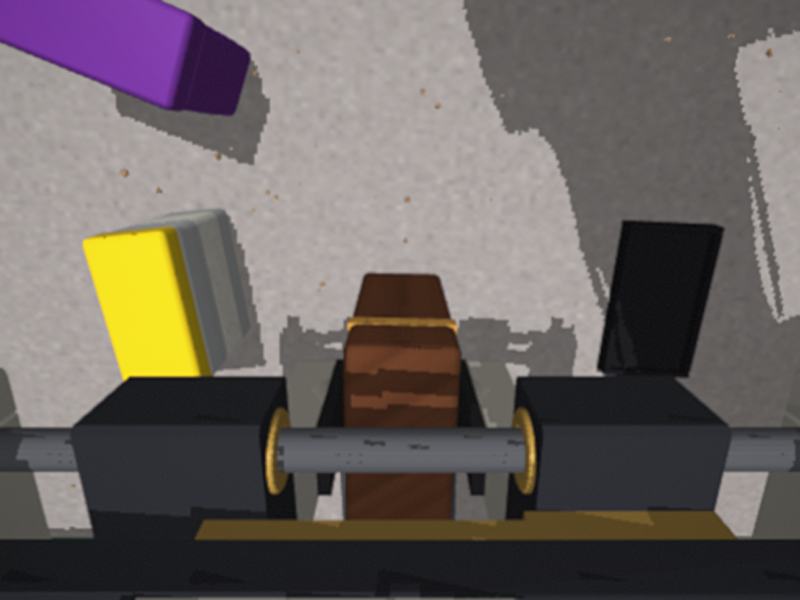

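Wrist view: the block is held square and centred between the pads at (403,400). The empty tray is at (665,300), and the yellow tin is untouched. Next I'll lower and slide in.

```bash
python3 -m jog '[[0,-0.07,1,0,0,0,0.3],[0,-0.07,2.5,0,0,0,0.3],[0,-0.07,4,0,0,0,0.3],[0,-0.07,4.5,0,0,0,0.3],[0,-0.07,4.5,0,0,0,0.3],[0,-0.07,4.5,0,0,0,0.3],[-0.6,-0.07,4.5,0,0,0,0.3],[-1.5,-0.07,4.5,0,0,0,0.3]]' >/dev/null;  python3 -m jog '[[-1,0,0,0,0,0,0.3],[-2,0,0,0,0,0,0.3],[-3,0,0,0,0,0,0.3],[-4,0,0,0,0,0,0.3],[-4,0,0,0,0,0,0.3],[-4,0,0,0,0,0,0.3],[-4,0,0,0,0,0,0.3],[-4,0,0,0,0,0,0.3]]'; python3 -c "
from h import *
st()
go(loc(GA,-.032,0,.120),Rt(183))"
```

```text
clock: 10.7
position: [0.4831, -0.0196, 0.1209]
orientation: [[-0.999, -0.052, 0.001], [-0.052, 0.999, 0.003], [-0.001, 0.003, -1.0]]
contact_force: [0.2, 0.0, -1.8]
grip_width: 0.428
gripper_force: 34.8
t 10.7 p [ 0.4831 -0.0196  0.1209] yaw -177.01 z [ 0.001  0.003 -1.   ] q [  20.9   10.1  -33.    -0.2  -46.8 -107.8] F [ 0.2  0.  -1.8] g 0.428 34.8
shift cm [-5.48  0.04  0.09] rot [ 0.003  0.001 -0.   ] rows>= 2.0
```

```bash
python3 -m jog '[[-0.8,0,0,0,0,0,0.3],[-1.6,0,0,0,0,0,0.3],[-2.4,0,0,0,0,0,0.3],[-3.2,0,0,0,0,0,0.3],[-4,0,0,0,0,0,0.3],[-4.7,0,0,0,0,0,0.3],[-5.4,0,0,0,0,0,0.3],[-5.5,0,0,0,0,0,0.3]]'; python3 -c "
from h import *
st()
go(loc(GA,-.032,0,.118),Rt(183))
im=eyes.snapshot('scene');cv2.imwrite('pics/s4.png',cv2.resize(im[130:230,250:350,::-1],None,fx=5,fy=5,interpolation=cv2.INTER_CUBIC))"
```

```text
clock: 11.5
position: [0.54, -0.0164, 0.1209]
orientation: [[-0.999, -0.052, 0.002], [-0.052, 0.999, 0.003], [-0.003, 0.003, -1.0]]
contact_force: [0.9, 0.1, -3.9]
grip_width: 0.433
gripper_force: 34.9
t 11.5 p [ 0.54   -0.0164  0.1209] yaw -177.0 z [ 0.002  0.003 -1.   ] q [  19.    15.   -26.2   -0.2  -48.6 -105.9] F [ 0.9  0.1 -3.9] g 0.433 34.9
shift cm [0.22 0.02 0.29] rot [ 0.003  0.003 -0.   ] rows>= 1.0
```

View pics/s4.png

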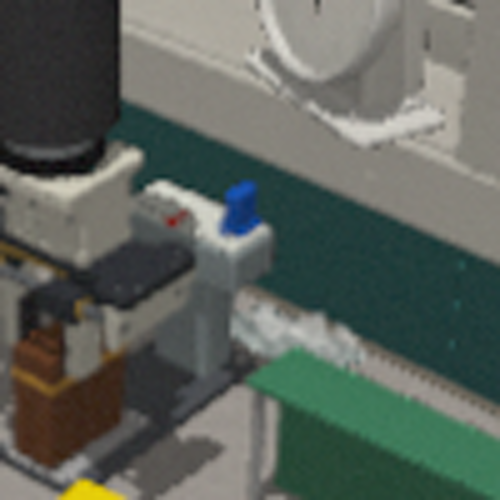

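The red pointer has swung mid-scale (zoom 170,218) and the block is under the lever. I'll lower, release and rise.

```bash
python3 -m jog '[[0.2,0,0.1,0,0,0,0.3],[0.2,0,0.2,0,0,0,0.3],[0.2,0,0.3,0,0,0,0.3],[0.2,0,0.4,0,0,0,0.3],[0.2,0,0.4,0,0,0,0.3],[0.2,0,0.4,0,0,0,0.3],[0.2,0,0.4,0,0,0,0.8],[0.2,0,0.4,0,0,0,0.8]]'; python3 -m jog '[[0,0,0,0,0,0,0.8],[0,0,0,0,0,0,0.8],[0,0,-1,0,0,0,0.8],[0,0,-3,0,0,0,0.8],[0,0,-6,0,0,0,0.8],[0,0,-10,0,0,0,0.8],[0,0,-14,0,0,0,0.8],[0,0,-16,0,0,0,0.8]]'; python3 -c "
from h import *
st()
go(loc(GA,.09,-.02,.34),Rt(183))"
```

```text
clock: 12.35
position: [0.5371, -0.0166, 0.1176]
orientation: [[-0.999, -0.053, 0.003], [-0.053, 0.999, 0.003], [-0.003, 0.003, -1.0]]
contact_force: [0.9, 0.7, 0.3]
grip_width: 0.555
gripper_force: 0.0
clock: 13.15
position: [0.5375, -0.0173, 0.2817]
orientation: [[-0.999, -0.053, 0.007], [-0.053, 0.999, 0.004], [-0.007, 0.003, -1.0]]
contact_force: [-0.3, 0.3, -0.2]
grip_width: 0.799
gripper_force: 0.0
t 13.15 p [ 0.5375 -0.0173  0.2817] yaw -176.99 z [ 0.007  0.004 -1.   ] q [ 1.90e+01  6.30e+00 -1.42e+01 -1.00e-01 -6.91e+01 -1.06e+02] F [-0.3  0.3 -0.2] g 0.799 0.0
shift cm [-12.28  -1.9   -5.75] rot [0.003 0.007 0.   ] rows>= 3.0
```

```bash
python3 -m jog '[[-2,0,-1,0,0,0,0.8],[-5,-1,-3,0,0,0,0.8],[-9,-1.5,-5,0,0,0,0.8],[-12,-1.9,-5.7,0,0,0,0.8],[-13,-1.9,-5.7,0,0,0,0.8],[-13,-1.9,-5.7,0,0,0,0.8],[-13,-1.9,-5.7,0,0,0,0.8],[-13,-1.9,-5.7,0,0,0,0.8]]'>/dev/null; python3 - <<'E'
from h import *
import pickle
st();m=eyes.camera_model('wrist');im=eyes.snapshot('wrist');cv2.imwrite('pics/w5.png',im[:,:,::-1]);pickle.dump(m,open('w5.pkl','wb'))
cv2.imwrite('pics/w5b.png',cv2.resize(im[100:270,120:350,::-1],None,fx=3.4,fy=3.4,interpolation=cv2.INTER_CUBIC))
a=np.radians(3)
def ga(P): d=P[:,:2]-np.array(GA[:2]); return np.round(1000*np.c_[d@[np.cos(a),np.sin(a)],d@[-np.sin(a),np.cos(a)]],1).tolist()
for c in("red","blue"):
    for b in blobs(im,c,110,50,12): print(c,b[0],b[1],"z.142",ga(plane(m,[b[0]],.142)),"z.172",ga(plane(m,[b[0]],.172)))
E
```

```text
t 13.95 p [ 0.666  -0.0295  0.3343] yaw -176.99 z [ 0.001  0.003 -1.   ] q [  14.1   17.6    7.2   -0.2  -79.4 -101.1] F [-0.1  0.4  0.7] g 0.801 0.0
red [271.2, 186.2] [268, 182, 8, 17, 48] z.142 [[113.2, -3.1]] z.172 [[104.1, -4.7]]
red [53.6, 231.5] [0, 218, 123, 36, 2444] z.142 [[166.6, -247.5]] z.172 [[152.6, -226.7]]
blue [242.9, 212.5] [234, 191, 20, 40, 542] z.142 [[143.6, -33.9]] z.172 [[131.6, -32.6]]
```

View pics/w5b.png

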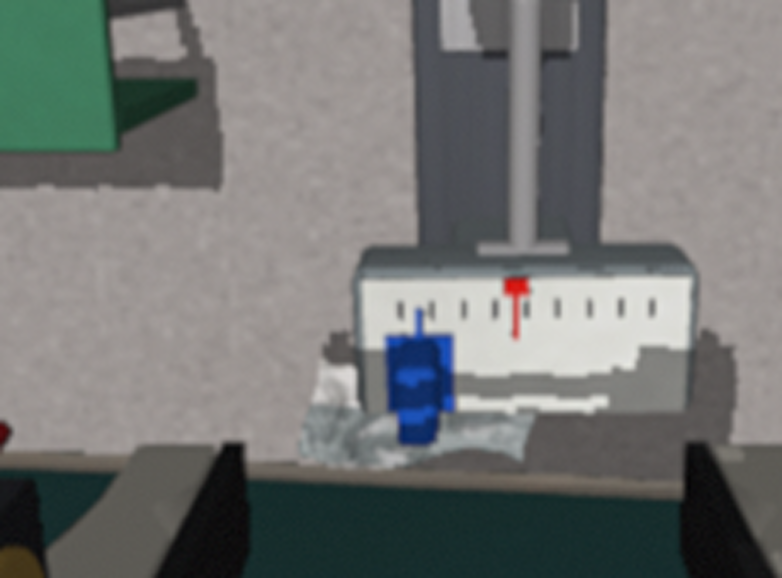

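Zoom: the pointer line is at (516,318) and the marker's index line at (419,315). The fin top is at (418,435). Now to compute the gap.

```bash
python3 - <<'E'
from h import *
import pickle
m=pickle.load(open('w5.pkl','rb'));im=cv2.imread('pics/w5.png')[:,:,::-1].copy();a=np.radians(3)
def ga(L,z):
    P=plane(m,np.array(L),z);d=P[:,:2]-np.array(GA[:2]); return np.round(1000*np.c_[d@[np.cos(a),np.sin(a)],d@[-np.sin(a),np.cos(a)]],1).tolist()
c=lambda u,v:(120+u/3.4,100+v/3.4)
print("pointer,marker lines",ga([c(516,318),c(419,318)],.142),"fin top",ga([c(418,412),c(418,440)],.172))
# sub-pixel rows
h=im[188:198,225:300].astype(int); red=(h[:,:,0]-h[:,:,1]).clip(60)-60; bl=(h[:,:,2]-h[:,:,0]).clip(40)-40
x=np.arange(225,300)
for r in range(10): print(188+r, [round(float((w[r]*x).sum()/w[r].sum()),1) if w[r].sum() else None for w in(red,bl)])
go(loc(GA,.138,-.033,.21),Rt(183))
E
```

```text
pointer,marker lines [[121.5, -2.4], [121.5, -33.3]] fin top [[141.1, -32.7], [150.2, -32.8]]
188 [271.3, None]
189 [271.3, None]
190 [271.3, None]
191 [271.3, 242.7]
192 [271.3, 242.6]
193 [271.3, 242.6]
194 [271.3, 242.6]
195 [271.3, 242.6]
196 [271.3, 242.7]
197 [271.2, 242.7]
shift cm [-4.24 -1.35 12.46] rot [0.003 0.002 0.   ] rows>= 3.0
```

```bash
python3 -m jog '[[-1,-0.5,1,0,0,0,0.5],[-3,-1,3,0,0,0,0.5],[-4.2,-1.35,6,0,0,0,0.5],[-4.25,-1.35,9,0,0,0,0.5],[-4.25,-1.35,11.5,0,0,0,0.5],[-4.25,-1.35,12.4,0,0,0,0.5],[-4.25,-1.35,12.4,0,0,0,0.5],[-4.25,-1.35,12.4,0,0,0,0.5]]'>/dev/null; python3 -c "
from h import *
st();go(loc(GA,.138,-.033,.174),Rt(183))
import pickle
m=eyes.camera_model('wrist');im=eyes.snapshot('wrist');cv2.imwrite('pics/w6.png',im[:,:,::-1])
for b in blobs(im,'blue',110,50,12): print(b[0],b[1])
print(proj(m,[loc(GA,.138,-.033,.172)]))
"
```

```text
t 14.8 p [ 0.711  -0.0406  0.2114] yaw -177.0 z [ 0.003  0.003 -1.   ] q [ 12.3  25.3   2.7  -0.1 -67.2 -99.2] F [ 1.   0.2 -0.2] g 0.498 0.0
shift cm [0.17 0.02 3.73] rot [0.002 0.003 0.   ] rows>= 1.0
[255.2, 219.1] [240, 183, 32, 67, 1509]
[[256.2727015 229.2065329]]
```

```bash
python3 -m jog '[[0.1,0,1.5,0,0,0,0.5],[0.1,0,3,0,0,0,0.5],[0.1,0,3.7,0,0,0,0.5],[0.1,0,3.7,0,0,0,0.5],[0.1,0,3.7,0,0,0,0.05],[0.1,0,3.7,0,0,0,0.05],[0.1,0,3.7,0,0,0,0.05],[0.1,0,3.7,0,0,0,0.05]]' 12; python3 -m jog '[[0,0,0,0,0,0,0.05],[0,0,0,0,0,0,0.05],[0,0.5,0,0,0,0,0.05],[0,1.2,0,0,0,0,0.05],[0,2,0,0,0,0,0.05],[0,2.7,0,0,0,0,0.05],[0,3.1,0,0,0,0,0.05],[0,3.1,0,0,0,0,0.05]]'; python3 -c "
from h import *
import pickle
st();im=eyes.snapshot('wrist');cv2.imwrite('pics/w7.png',im[:,:,::-1]);pickle.dump(eyes.camera_model('wrist'),open('w7.pkl','wb'))
for c in('red','blue'):
  for b in blobs(im,c,110,50,12): print(c,b[0],b[1])
cv2.imwrite('pics/w7b.png',cv2.resize(im[130:260,180:330,::-1],None,fx=4.5,fy=4.5,interpolation=cv2.INTER_CUBIC))
"
```

```text
clock: 15.65
position: [0.7096, -0.0404, 0.1735]
orientation: [[-0.999, -0.052, 0.002], [-0.052, 0.999, 0.003], [-0.002, 0.003, -1.0]]
contact_force: [0.8, -0.0, 0.3]
grip_width: 0.202
gripper_force: 0.0
clock: 16.45
position: [0.7075, -0.0083, 0.1734]
orientation: [[-0.999, -0.053, 0.001], [-0.053, 0.999, 0.003], [-0.001, 0.003, -1.0]]
contact_force: [-2.2, 1.3, 5.8]
grip_width: 0.146
gripper_force: 12.0
t 16.45 p [ 0.7075 -0.0083  0.1734] yaw -176.95 z [ 0.001  0.003 -1.   ] q [  15.    26.4   -0.6   -0.2  -62.9 -101.8] F [-2.2  1.3  5.8] g 0.146 12.0
red [251.7, 198.6] [245, 188, 15, 35, 228]
red [20.9, 256.5] [8, 246, 30, 27, 508]
blue [256.2, 244.2] [237, 205, 39, 69, 1591]
```

View pics/w7b.png

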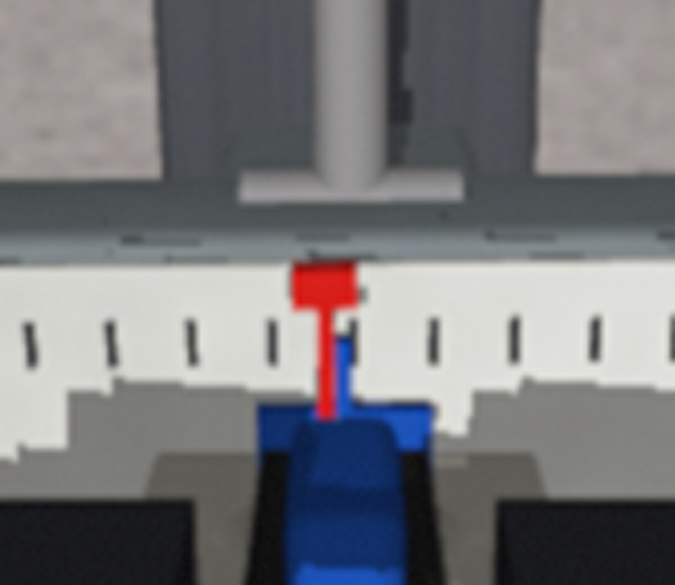

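Zoom (4.5x): the pointer line is at x=326 and the marker line at x≈343, with 10 mm ticks 80.5 px apart. The marker is therefore ~2.1 mm too far in +y. I'll correct and release.

```bash
python3 -m jog '[[0,-0.1,0,0,0,0,0.05],[0,-0.2,0,0,0,0,0.05],[0,-0.21,0,0,0,0,0.05],[0,-0.21,0,0,0,0,0.05],[0,-0.21,0,0,0,0,0.05],[0,-0.21,0,0,0,0,0.05],[0,-0.21,0,0,0,0,0.05],[0,-0.21,0,0,0,0,0.05]]' >/dev/null
python3 -m jog '[[0,0,0,0,0,0,0.4],[0,0,0,0,0,0,0.4],[0,0,0,0,0,0,0.4],[0,0,-1,0,0,0,0.4],[0,0,-2.5,0,0,0,0.4],[0,0,-4,0,0,0,0.4],[0,0,-5,0,0,0,0.4],[0,0,-5,0,0,0,0.4]]' ; python3 -c "
from h import *
import pickle
st();im=eyes.snapshot('wrist');cv2.imwrite('pics/w8.png',im[:,:,::-1]);m=eyes.camera_model('wrist')
H=cv2.cvtColor(im,cv2.COLOR_RGB2HSV)
for r in range(170,225,3):
  o=[]
  for lo,hi in(((0,110,60),(6,255,255)),((105,120,60),(125,255,255))):
    x=np.where(cv2.inRange(H[r:r+1],lo,hi)[0,200:320])[0]+200; o.append((x.min(),x.max()) if len(x) else None)
  print(r,o)
cv2.imwrite('pics/w8b.png',cv2.resize(im[150:250,190:320,::-1],None,fx=5,fy=5,interpolation=cv2.INTER_CUBIC))
"
```

```text
clock: 18.1
position: [0.7088, -0.0116, 0.2262]
orientation: [[-0.999, -0.052, 0.006], [-0.052, 0.999, 0.004], [-0.006, 0.003, -1.0]]
contact_force: [0.1, -0.5, -0.1]
grip_width: 0.4
gripper_force: 0.0
t 18.1 p [ 0.7088 -0.0116  0.2262] yaw -177.0 z [ 0.006  0.004 -1.   ] q [ 1.470e+01  2.440e+01  3.200e+00 -1.000e-01 -6.850e+01 -1.017e+02] F [ 0.1 -0.5 -0.1] g 0.4 0.0
170 [(np.int64(252), np.int64(263)), None]
173 [(np.int64(257), np.int64(258)), None]
176 [(np.int64(257), np.int64(258)), None]
179 [(np.int64(258), np.int64(258)), None]
182 [(np.int64(258), np.int64(258)), None]
185 [(np.int64(258), np.int64(258)), None]
188 [(np.int64(258), np.int64(258)), None]
191 [None, (np.int64(243), np.int64(271))]
194 [None, (np.int64(243), np.int64(271))]
197 [None, (np.int64(243), np.int64(271))]
200 [None, (np.int64(243), np.int64(271))]
203 [None, (np.int64(243), np.int64(271))]
206 [None, (np.int64(243), np.int64(271))]
209 [None, (np.int64(243), np.int64(271))]
212 [None, (np.int64(243), np.int64(271))]
215 [None, (np.int64(243), np.int64(271))]
218 [None, (np.int64(243), np.int64(271))]
221 [None, (np.int64(243), np.int64(271))]
224 [None, (np.int64(248), np.int64(266))]
```

View pics/w8b.png

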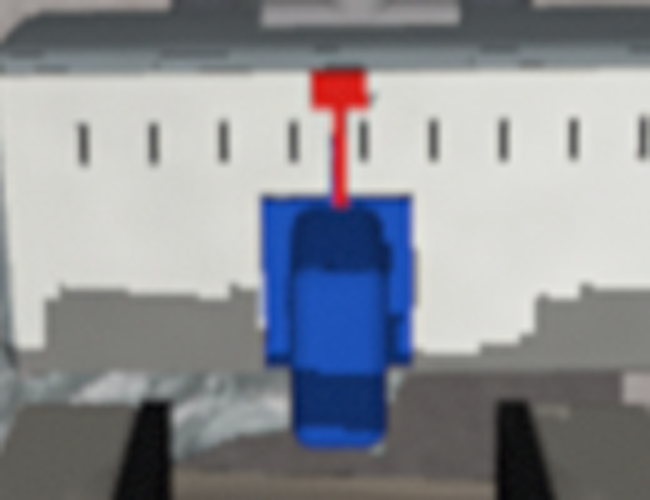

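Blue centre (337) against the pointer (340) at 7 px/mm: level within 0.4 mm. Next, fetch the block back.

```bash
python3 -m jog '[[1,0,-2,0,0,0,0.8],[4,0,-5,0,0,0,0.8],[8,0,-5.5,0,0,0,0.8],[12,-0.2,-5.5,0,0,0,0.8],[15.5,-0.3,-5.5,0,0,0,0.8],[17,-0.4,-5.5,0,0,0,0.8],[17.1,-0.4,-5.5,0,0,0,0.8],[17.1,-0.4,-5.5,0,0,0,0.8]]' 35 >/dev/null; python3 -c "
from h import *
st();go([.5371,-.0166,.1176],Rt(183))"
```

```text
t 18.95 p [ 0.5376 -0.0247  0.2781] yaw -177.0 z [ 0.002  0.003 -1.   ] q [ 1.820e+01  6.600e+00 -1.420e+01 -1.000e-01 -6.900e+01 -1.051e+02] F [0.5 0.6 0.3] g 0.802 0.0
shift cm [ 0.04  0.76 16.05] rot [0.003 0.002 0.   ] rows>= 4.0
```

```bash
python3 -m jog '[[0,0.75,2,0,0,0,0.8],[0,0.75,6,0,0,0,0.8],[0,0.75,10,0,0,0,0.8],[0,0.75,14,0,0,0,0.8],[0,0.75,15.9,0,0,0,0.8],[0,0.75,16,0,0,0,0.8],[0,0.75,16,0,0,0,0.3],[0,0.75,16,0,0,0,0.3]]' 35 >/dev/null;python3 -m jog '[[0,0,0,0,0,0,0.3],[0,0,0,0,0,0,0.3],[0,0,0,0,0,0,0.3],[0,0,-0.2,0,0,0,0.3],[0,0,-0.4,0,0,0,0.3],[0.6,0,-0.4,0,0,0,0.3],[1.6,0,-0.4,0,0,0,0.3],[2.6,0,-0.4,0,0,0,0.3]]';python3 -m jog '[[1,0,0,0,0,0,0.3],[2.2,0,0,0,0,0,0.3],[3.5,0,0,0,0,0,0.3],[5,0,0,0,0,0,0.3],[7,0,0,0,0,0,0.3],[8.5,0,-1,0,0,0,0.3],[8.5,0,-3,0,0,0,0.3],[8.5,0,-4.5,0,0,0,0.3]]'; python3 -c "
from h import *
st();go([.4138,.138,.165],Rt(180.64))"
```

```text
clock: 20.55
position: [0.5097, -0.0184, 0.1216]
orientation: [[-0.999, -0.052, 0.0], [-0.052, 0.999, 0.003], [-0.0, 0.003, -1.0]]
contact_force: [-0.1, -0.8, -3.5]
grip_width: 0.43
gripper_force: 34.9
clock: 21.35
position: [0.4251, -0.0229, 0.1679]
orientation: [[-0.999, -0.053, 0.002], [-0.053, 0.999, 0.003], [-0.002, 0.003, -1.0]]
contact_force: [0.5, 0.0, -2.4]
grip_width: 0.43
gripper_force: 34.9
t 21.35 p [ 0.4251 -0.0229  0.1679] yaw -176.98 z [ 0.002  0.003 -1.   ] q [ 2.360e+01  9.000e-01 -3.610e+01 -1.000e-01 -5.280e+01 -1.105e+02] F [ 0.5  0.  -2.4] g 0.43 34.9
shift cm [ 0.28 16.13  0.34] rot [0.003 0.002 0.042] rows>= 4.0
```

```bash
python3 -m jog '[[0,2,0,0,0,0.01,0.3],[0,5,0,0,0,0.02,0.3],[0.2,9,0,0,0,0.03,0.3],[0.3,13,0,0,0,0.04,0.3],[0.3,15.5,0.3,0,0,0.042,0.3],[0.3,16.1,0.3,0,0,0.042,0.3],[0.3,16.1,0.3,0,0,0.042,0.3],[0.3,16.1,0.3,0,0,0.042,0.3]]' >/dev/null; python3 -c "
from h import *
st();go([.4138,.138,.107],Rt(180.64))"
```

```text
t 22.15 p [0.4142 0.1372 0.1642] yaw -179.41 z [ 0.001  0.003 -1.   ] q [ 4.430e+01  2.300e+00 -3.530e+01 -1.000e-01 -5.230e+01 -1.337e+02] F [-0.7 -0.8 -2.5] g 0.431 34.9
shift cm [0.04 0.07 5.72] rot [ 0.003  0.001 -0.001] rows>= 2.0
```

```bash
python3 -m jog '[[0,0.07,1.5,0,0,0,0.3],[0,0.07,3.5,0,0,0,0.3],[0,0.07,5,0,0,0,0.3],[0,0.07,5.7,0,0,0,0.3],[0,0.07,5.8,0,0,0,0.3],[0,0.07,5.8,0,0,0,0.3],[0,0.07,5.8,0,0,0,0.8],[0,0.07,5.8,0,0,0,0.8]]' ; python3 -m jog '[[0,0,0,0,0,0,0.8],[0,0,-1,0,0,0,0.8],[0,0,-4,0,0,0,0.8],[0,0,-8,0,0,0,0.8],[0,0,-12,0,0,0,0.8],[0,0,-15,0,0,0,0.8],[0,0,-18,0,0,0,0.8],[0,0,-20,0,0,0,0.8]]' >/dev/null; python3 -c "
from h import *
st();im=eyes.snapshot('wrist');cv2.imwrite('pics/w9.png',im[:,:,::-1]);m=eyes.camera_model('wrist')
import pickle;pickle.dump(m,open('w9.pkl','wb'))
b=max(blobs(im,'red',120,60,300),key=lambda b:b[1][4]);print(b[1])
c=max(cv2.findContours(b[2].astype(np.uint8),0,1)[0],key=cv2.contourArea)
print(cv2.minAreaRect(np.float32(plane(m,c.reshape(-1,2),.086)[:,:2]*1000)))
cv2.imwrite('pics/w9b.png',im[:,:,::-1])
"
```

```text
clock: 22.95
position: [0.4152, 0.1383, 0.1068]
orientation: [[-1.0, -0.009, 0.002], [-0.009, 1.0, 0.004], [-0.002, 0.004, -1.0]]
contact_force: [-0.1, 0.6, -0.7]
grip_width: 0.557
gripper_force: 0.0
t 23.75 p [0.4148 0.1382 0.3095] yaw -179.4 z [ 0.004  0.005 -1.   ] q [  44.4   -5.   -22.    -0.   -72.7 -133.8] F [0.9 0.6 1.1] g 0.803 0.0
[350, 143, 40, 70, 2243]
((434.8432312011719, 275.06396484375), (82.06452178955078, 40.13603591918945), 12.042791366577148)
```

View pics/w9b.png

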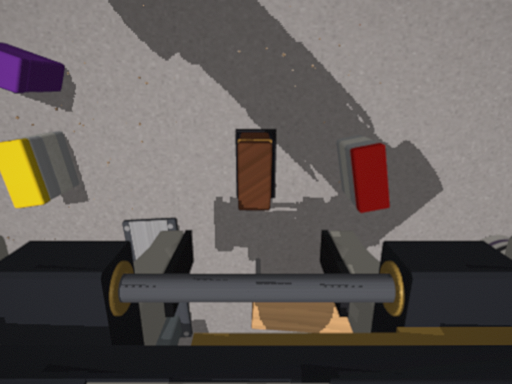

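Block is back in its tray at (255,175). The red tin is unchanged at (370,177). Picking up red.

```bash
python3 -c "
from h import *
go(*vp(.434,.274,12,.086,up=.1))"
```

```text
shift cm [ 0.09 13.05 11.79] rot [ 0.005  0.008 -0.199] rows>= 4.0
```

```bash
python3 -m jog '[[0,2,1,0,0,-0.03,1],[0,5,3,0,0,-0.08,1],[0.1,8.5,6,0,0,-0.12,1],[0.1,11.5,9,0,0,-0.16,1],[0.1,13,11.5,0,0,-0.2,1],[0.1,13.05,11.8,0,0,-0.2,1],[0.1,13.05,11.8,0,0,-0.2,1],[0.1,13.05,11.8,0,0,-0.2,1]]' >/dev/null; python3 -c "
from h import *
st();go(*vp(.434,.274,12,.086))"
```

```text
t 24.6 p [0.4127 0.2688 0.1898] yaw -168.0 z [ 0.002  0.004 -1.   ] q [  56.     6.1  -27.1   -0.   -56.5 -134. ] F [ 1.  -0.6  0.1] g 1.001 0.0
shift cm [-0.16  0.03  9.49] rot [0.003 0.003 0.   ] rows>= 2.0
```

```bash
python3 -m jog '[[-0.15,0,2,0,0,0,1],[-0.15,0,5,0,0,0,1],[-0.15,0,8,0,0,0,1],[-0.15,0,9.3,0,0,0,1],[-0.15,0,9.5,0,0,0,1],[-0.15,0,9.5,0,0,0,0.3],[-0.15,0,9.5,0,0,0,0.3],[-0.15,0,9.5,0,0,0,0.3]]' 35 >/dev/null; python3 -m jog '[[0,0,0,0,0,0,0.3],[0,0,0,0,0,0,0.3],[0,0,0,0,0,0,0.3],[0,0,0,0,0,0,0.3],[0,0,-0.5,0,0,0,0.3],[0,0,-3,0,0,0,0.3],[0,0,-6,0,0,0,0.3],[0,0,-7,0,0,0,0.3]]'; python3 -c "
from h import *
st();go(loc(GA,-.142,0,.165),Rt(183))
im=eyes.snapshot('wrist');cv2.imwrite('pics/w10.png',im[:,:,::-1])"
```

```text
clock: 26.2
position: [0.4146, 0.2702, 0.1663]
orientation: [[-0.978, -0.209, 0.004], [-0.209, 0.978, 0.005], [-0.005, 0.005, -1.0]]
contact_force: [0.8, -0.1, -2.1]
grip_width: 0.427
gripper_force: 35.0
t 26.2 p [0.4146 0.2702 0.1663] yaw -167.93 z [ 0.004  0.005 -1.   ] q [  55.9    7.8  -28.7   -0.   -53.1 -133.8] F [ 0.8 -0.1 -2.1] g 0.427 35.0
shift cm [  4.8  -28.87  -0.03] rot [0.005 0.004 0.158] rows>= 6.0
```

View pics/w10.png

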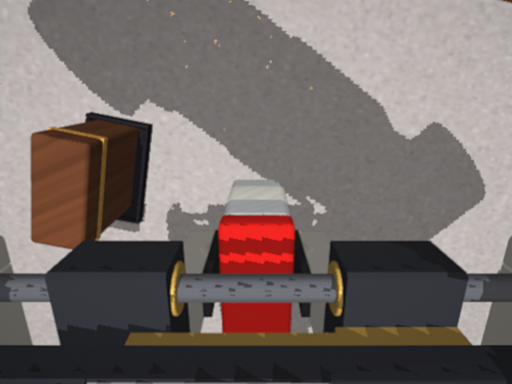

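Red is held square, but the block is in the straight path, so I'll rise another 6 cm before crossing.

```bash
python3 -m jog '[[0,0,-2,0,0,0,0.3],[0,0,-5,0,0,0,0.3],[0,0,-6.5,0,0,0,0.3],[0.2,-2,-6.5,0,0,0.02,0.3],[0.8,-6,-6.5,0,0,0.05,0.3],[1.7,-10.5,-6.5,0,0,0.08,0.3],[2.5,-15,-6.5,0,0,0.11,0.3],[3.3,-19.5,-6.5,0,0,0.14,0.3]]' >/dev/null;  python3 -c "
from h import *
st();go(loc(GA,-.142,0,.165),Rt(183))"
```

```text
t 27.05 p [0.4208 0.0693 0.2266] yaw -176.05 z [-0.001  0.002 -1.   ] q [ 3.600e+01 -2.600e+00 -3.090e+01 -1.000e-01 -6.170e+01 -1.219e+02] F [ 1.  -0.6 -1.5] g 0.43 35.0
shift cm [-0.1  -9.18  6.14] rot [ 0.002 -0.001  0.017] rows>= 3.0
```

```bash
python3 -m jog '[[0,-3,0,0,0,0.005,0.3],[-0.1,-6.5,0,0,0,0.01,0.3],[-0.1,-9,1.5,0,0,0.015,0.3],[-0.1,-9.2,4.5,0,0,0.015,0.3],[-0.1,-9.2,7.5,0,0,0.015,0.3],[-0.1,-9.2,10,0,0,0.015,0.3],[-0.1,-9.2,11.3,0,0,0.015,0.3],[-0.1,-9.2,11.4,0,0,0.015,0.3]]' >/dev/null;  python3 -c "
from h import *
st();go(loc(GA,-.032,0,.112),Rt(183))"
```

```text
t 27.85 p [ 0.4272 -0.021   0.111 ] yaw -176.92 z [-0.005  0.001 -1.   ] q [  23.7    5.9  -40.    -0.2  -44.4 -110.4] F [-0.5 -0.  -1.6] g 0.431 35.0
shift cm [-11.08  -0.13  -0.15] rot [ 0.001 -0.004  0.001] rows>= 3.0
```

```bash
python3 -m jog '[[-1,-0.1,-0.1,0,-0.003,0,0.3],[-2,-0.1,-0.1,0,-0.003,0,0.3],[-3,-0.1,-0.1,0,-0.003,0,0.3],[-4,-0.1,-0.1,0,-0.003,0,0.3],[-5,-0.1,-0.1,0,-0.003,0,0.3],[-5.8,-0.1,-0.1,0,-0.003,0,0.3],[-6.6,-0.1,-0.1,0,-0.003,0,0.3],[-7.4,-0.1,-0.1,0,-0.003,0,0.3]]' ; python3 -m jog '[[-0.7,0,0,0,0,0,0.3],[-1.4,0,0,0,0,0,0.3],[-2.1,0,0,0,0,0,0.3],[-2.8,0,0,0,0,0,0.3],[-3.3,0,0,0,0,0,0.3],[-3.6,0,0,0,0,0,0.3],[-3.6,0,0,0,0,0,0.3],[-3.6,0,0,0,0,0,0.3]]' ; python3 -c "
from h import *
st();go(loc(GA,-.032,0,.109),Rt(183))"
```

```text
clock: 28.65
position: [0.5008, -0.0175, 0.1133]
orientation: [[-0.999, -0.054, -0.003], [-0.054, 0.999, 0.002], [0.003, 0.002, -1.0]]
contact_force: [-9.1, 0.4, -4.3]
grip_width: 0.429
gripper_force: 35.0
clock: 29.45
position: [0.5402, -0.0146, 0.1153]
orientation: [[-0.998, -0.055, 0.006], [-0.055, 0.998, 0.003], [-0.006, 0.003, -1.0]]
contact_force: [1.9, -0.2, -3.9]
grip_width: 0.431
gripper_force: 35.0
t 29.45 p [ 0.5402 -0.0146  0.1153] yaw -176.83 z [ 0.006  0.003 -1.   ] q [ 1.92e+01  1.53e+01 -2.67e+01 -1.00e-01 -4.76e+01 -1.06e+02] F [ 1.9 -0.2 -3.9] g 0.431 35.0
shift cm [ 0.25 -0.17  0.63] rot [0.003 0.006 0.003] rows>= 1.0
```

```bash
python3 -m jog '[[0.2,-0.1,0.2,0,0,0,0.3],[0.25,-0.15,0.4,0,0.004,0,0.3],[0.25,-0.15,0.6,0,0.004,0,0.3],[0.25,-0.15,0.65,0,0.004,0,0.3],[0.25,-0.15,0.65,0,0.004,0,0.3],[0.25,-0.15,0.65,0,0.004,0,0.3],[0.25,-0.15,0.65,0,0.004,0,0.8],[0.25,-0.15,0.65,0,0.004,0,0.8]]'; python3 -m jog '[[0,0,0,0,0,0,0.8],[0,0,0,0,0,0,0.8],[0,0,-1,0,0,0,0.8],[0,0,-3,0,0,0,0.8],[0,0,-6,0,0,0,0.8],[0,0,-10,0,0,0,0.8],[0,0,-14,0,0,0,0.8],[0,0,-16,0,0,0,0.8]]'; python3 -c "
from h import *
st();go([.666,-.0295,.334],Rt(183))"
```

```text
clock: 30.25
position: [0.5384, -0.0162, 0.1093]
orientation: [[-0.998, -0.056, 0.003], [-0.056, 0.998, 0.003], [-0.003, 0.003, -1.0]]
contact_force: [0.8, 0.2, 0.9]
grip_width: 0.555
gripper_force: 0.0
clock: 31.05
position: [0.5384, -0.0169, 0.2734]
orientation: [[-0.998, -0.056, 0.006], [-0.056, 0.998, 0.004], [-0.006, 0.003, -1.0]]
contact_force: [-0.2, 0.6, 0.3]
grip_width: 0.802
gripper_force: 0.0
t 31.05 p [ 0.5384 -0.0169  0.2734] yaw -176.81 z [ 0.006  0.004 -1.   ] q [ 1.900e+01  6.700e+00 -1.480e+01 -1.000e-01 -6.820e+01 -1.058e+02] F [-0.2  0.6  0.3] g 0.802 0.0
shift cm [-12.71  -1.95  -5.98] rot [0.003 0.006 0.003] rows>= 3.0
```

```bash
python3 -m jog '[[-2,0,-1,0,0,0,0.8],[-5,-1,-3,0,0,0,0.8],[-9,-1.5,-5,0,0,0,0.8],[-12,-1.9,-5.7,0,0,0,0.8],[-13,-1.9,-5.7,0,0,0,0.8],[-13,-1.9,-5.7,0,0,0,0.8],[-13,-1.9,-5.7,0,0,0,0.8],[-13,-1.9,-5.7,0,0,0,0.8]]'>/dev/null; python3 - <<'E'
from h import *
st();m=eyes.camera_model('wrist');im=eyes.snapshot('wrist');cv2.imwrite('pics/w11.png',im[:,:,::-1])
cv2.imwrite('pics/w11b.png',cv2.resize(im[60:270,120:350,::-1],None,fx=2.8,fy=2.8,interpolation=cv2.INTER_CUBIC))
a=np.radians(3)
def ga(P): d=P[:,:2]-np.array(GA[:2]); return np.round(1000*np.c_[d@[np.cos(a),np.sin(a)],d@[-np.sin(a),np.cos(a)]],1).tolist()
for c in("red","blue"):
    for b in blobs(im,c,110,50,12): print(c,b[0],b[1],"z.142",ga(plane(m,[b[0]],.142)),"z.172",ga(plane(m,[b[0]],.172)))
E
```

```text
t 31.85 p [ 0.667  -0.0287  0.3258] yaw -176.83 z [ 0.     0.003 -1.   ] q [  14.1   17.9    6.5   -0.2  -78.5 -100.9] F [-0.2 -0.5 -0.5] g 0.802 0.0
red [274.8, 58.1] [257, 20, 37, 81, 2167] z.142 [[-13.1, -1.6]] z.172 [[-10.5, -3.3]]
red [251.6, 188.7] [248, 183, 8, 18, 67] z.142 [[114.2, -23.3]] z.172 [[104.9, -22.9]]
red [51.9, 232.2] [0, 220, 120, 34, 2246] z.142 [[165.0, -242.6]] z.172 [[150.9, -221.6]]
blue [270.7, 214.3] [261, 193, 20, 40, 570] z.142 [[143.1, -2.7]] z.172 [[131.0, -4.3]]
```

View pics/w11b.png

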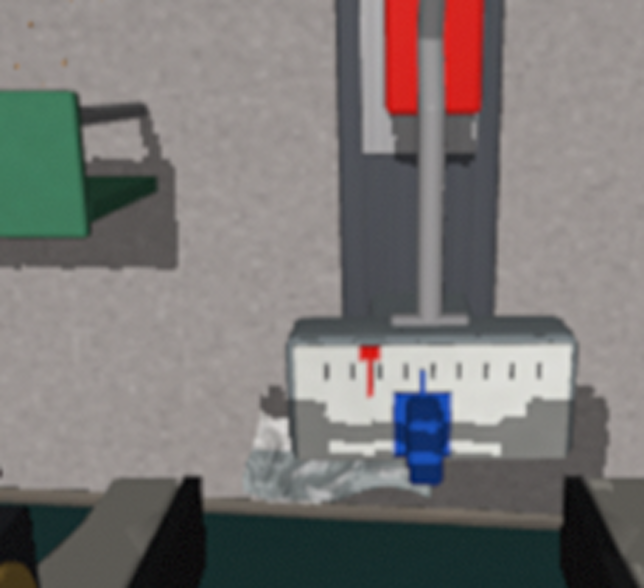

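The pointer is 20.6 mm below the marker, so the red tin is short and stands upright on the anvil. Fetch it for the low riser.

```bash
python3 -m jog '[[2,0,0,0,0,0,0.8],[5,0.5,1,0,0,0,0.8],[9,1,3,0,0,0,0.8],[12,1.7,5,0,0,0,0.8],[12.9,1.9,5.7,0,0,0,0.8],[12.9,1.9,5.7,0,0,0,0.8],[12.9,1.9,5.7,0,0,0,0.8],[12.9,1.9,5.7,0,0,0,0.8]]'>/dev/null; python3 -c "
from h import *
st();go([.5384,-.0162,.1093],Rt(183.2))"
```

```text
t 32.7 p [ 0.5394 -0.0167  0.2693] yaw -176.83 z [ 0.002  0.003 -1.   ] q [ 1.900e+01  7.100e+00 -1.490e+01 -1.000e-01 -6.790e+01 -1.057e+02] F [ 0.9 -0.   0.5] g 0.8 0.0
shift cm [1.2e-01 1.0e-02 1.6e+01] rot [ 0.003  0.002 -0.001] rows>= 4.0
```

```bash
python3 -m jog '[[0.1,0,2,0,0,0,0.8],[0.1,0,6,0,0,0,0.8],[0.1,0,10,0,0,0,0.8],[0.1,0,14,0,0,0,0.8],[0.1,0,15.9,0,0,0,0.8],[0.1,0,15.95,0,0,0,0.8],[0.1,0,15.95,0,0,0,0.3],[0.1,0,15.95,0,0,0,0.3]]' 35 >/dev/null;python3 -m jog '[[0,0,0,0,0,0,0.3],[0,0,0,0,0,0,0.3],[0,0,0,0,0,0,0.3],[0,0,-0.2,0,0,0,0.3],[0,0,-0.4,0,0,0,0.3],[0.6,0,-0.4,0,0,0,0.3],[1.6,0,-0.4,0,0,0,0.3],[2.6,0,-0.4,0,0,0,0.3]]';python3 -m jog '[[1,0,0,0,0,0,0.3],[2.2,0,0,0,0,0,0.3],[3.5,0,0,0,0,0,0.3],[5,0,0,0,0,0,0.3],[7,0,0,0,0,0,0.3],[8,0,-3,0,0,0,0.3],[8,0,-6,0,0,0,0.3],[8,0,-9,0,0,0,0.3]]'; python3 -c "
from h import *
st();t=loc(LS,-.158,0,.215);print(t);go(t,Rt(180+LS[2]))"
```

```text
clock: 34.3
position: [0.51, -0.018, 0.1127]
orientation: [[-0.998, -0.055, -0.001], [-0.055, 0.998, 0.003], [0.0, 0.003, -1.0]]
contact_force: [0.5, 0.1, -4.9]
grip_width: 0.431
gripper_force: 35.0
clock: 35.1
position: [0.43, -0.0227, 0.2042]
orientation: [[-0.998, -0.056, 0.0], [-0.056, 0.998, 0.003], [-0.001, 0.003, -1.0]]
contact_force: [0.1, 0.3, -1.5]
grip_width: 0.432
gripper_force: 35.0
t 35.1 p [ 0.43   -0.0227  0.2042] yaw -176.82 z [ 0.     0.003 -1.   ] q [  23.3   -0.9  -32.4   -0.2  -58.4 -110. ] F [ 0.1  0.3 -1.5] g 0.432 35.0
[0.43135657 0.27340885 0.215     ]
shift cm [-1.78 29.56 -0.99] rot [0.003 0.    0.123] rows>= 6.0
```

```bash
python3 -m jog '[[0,2,-1,0,0,0.01,0.3],[-0.2,6,-1.2,0,0,0.03,0.3],[-0.5,11,-1.2,0,0,0.05,0.3],[-0.9,16,-1.2,0,0,0.08,0.3],[-1.3,21,-1.2,0,0,0.1,0.3],[-1.6,26,-1.2,0,0,0.12,0.3],[-1.8,29,-1.2,0,0,0.123,0.3],[-1.8,29.6,-1.2,0,0,0.123,0.3]]'>/dev/null; python3 -c "
from h import *
st();t=loc(LS,-.158,0,.1);go(t,Rt(180+LS[2]))"
```

```text
t 35.9 p [0.4324 0.277  0.2156] yaw 176.27 z [ 0.001  0.003 -1.   ] q [ 5.450e+01  6.800e+00 -2.250e+01 -1.000e-01 -6.050e+01 -1.482e+02] F [-0.5 -0.5 -3.1] g 0.426 35.0
shift cm [ 0.08 -0.4  11.56] rot [0.003 0.    0.002] rows>= 3.0
```

```bash
python3 -m jog '[[0,-0.3,2,0,0,0,0.3],[0,-0.3,5,0,0,0,0.3],[0,-0.3,8,0,0,0,0.3],[0,-0.3,10.5,0,0,0,0.3],[0,-0.3,11.4,0,0,0,0.3],[0,-0.3,11.5,0,0,0,0.3],[0,-0.3,11.5,0,0,0,0.3],[0,-0.3,11.5,0,0,0,0.3]]'>/dev/null; python3 -m jog '[[-1,0,0,0,0,0,0.3],[-2.5,0,0,0,0,0,0.3],[-4,0,0,0,0,0,0.3],[-6,0,0,0,0,0,0.3],[-8,0,0,0,0,0,0.3],[-10,0,0,0,0,0,0.3],[-11.5,0,0,0,0,0,0.3],[-12,0,0,0,0,0,0.3]]';python3 -c "
from h import *
st();t=loc(LS,-.018,0,.0975);go(t,Rt(180+LS[2]))
im=eyes.snapshot('scene');cv2.imwrite('pics/s12.png',cv2.resize(im[140:240,170:300,::-1],None,fx=5,fy=5,interpolation=cv2.INTER_CUBIC))"
```

```text
clock: 37.5
position: [0.5546, 0.2628, 0.1004]
orientation: [[-0.998, 0.069, 0.0], [0.069, 0.998, 0.003], [-0.0, 0.003, -1.0]]
contact_force: [-0.5, 0.8, -2.2]
grip_width: 0.429
gripper_force: 35.0
t 37.5 p [0.5546 0.2628 0.1004] yaw 176.03 z [ 0.     0.003 -1.   ] q [ 4.350e+01  2.250e+01 -1.800e+01 -1.000e-01 -4.940e+01 -1.374e+02] F [-0.5  0.8 -2.2] g 0.429 35.0
shift cm [-1.63  0.24  0.29] rot [ 0.003  0.    -0.002] rows>= 1.0
```

View pics/s12.png

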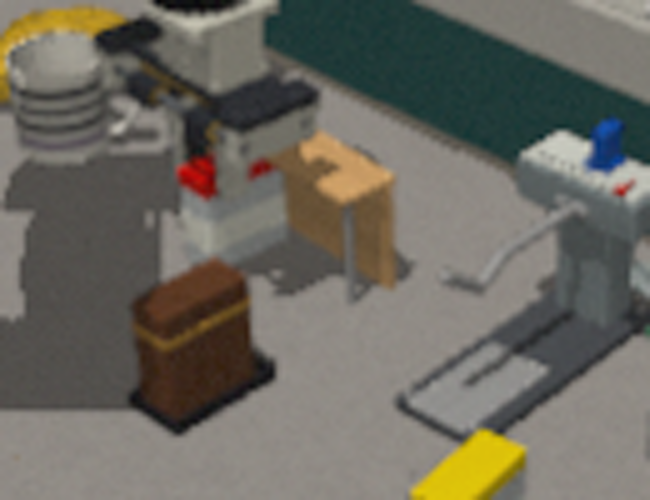

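The tin is entering under the wood riser, and the block is safe in its tray. Lower it and push to the stop.

```bash
python3 -m jog '[[0,0.1,0.2,0,0,0,0.3],[-0.3,0.2,0.4,0,0,0,0.3],[-0.6,0.2,0.5,0,0,0,0.3],[-0.9,0.2,0.5,0,0,0,0.3],[-1.2,0.2,0.5,0,0,0,0.3],[-1.4,0.2,0.5,0,0,0,0.3],[-1.5,0.2,0.5,0,0,0,0.3],[-1.5,0.2,0.5,0,0,0,0.3]]'; python3 -m jog '[[-0.1,0,0,0,0,0,0.3],[-0.2,0,0,0,0,0,0.3],[-0.3,0,0,0,0,0,0.3],[-0.4,0,0,0,0,0,0.3],[-0.4,0,0,0,0,0,0.3],[-0.4,0,0,0,0,0,0.3],[-0.4,0,0,0,0,0,0.3],[-0.4,0,0,0,0,0,0.3]]'
```

```text
clock: 38.35
position: [0.5678, 0.2643, 0.096]
orientation: [[-0.998, 0.068, 0.0], [0.068, 0.998, 0.003], [-0.0, 0.003, -1.0]]
contact_force: [-1.8, 0.8, 1.6]
grip_width: 0.43
gripper_force: 35.0
clock: 39.15
position: [0.5716, 0.2639, 0.096]
orientation: [[-0.998, 0.068, 0.0], [0.068, 0.998, 0.003], [0.0, 0.003, -1.0]]
contact_force: [-4.8, 1.2, 5.0]
grip_width: 0.43
gripper_force: 35.0
```

```bash
python3 -m jog '[[-0.1,0,-0.05,0,0,0,0.3],[-0.2,0,-0.1,0,0,0,0.3],[-0.3,0,-0.1,0,0,0,0.3],[-0.4,0,-0.1,0,0,0,0.3],[-0.4,0,-0.1,0,0,0,0.3],[-0.4,0,-0.1,0,0,0,0.3],[-0.4,0,-0.1,0,0,0,0.3],[-0.4,0,-0.1,0,0,0,0.3]]'
```

```text
clock: 39.95
position: [0.572, 0.2638, 0.0961]
orientation: [[-0.998, 0.068, -0.006], [0.068, 0.998, 0.002], [0.006, 0.002, -1.0]]
contact_force: [-20.2, 6.1, 9.7]
grip_width: 0.434
gripper_force: 35.0
```

At the stop. Relax, release and rise.

```bash
python3 -m jog '[[0.2,0,0,0,0,0,0.3],[0.35,0,0,0,0,0,0.3],[0.35,0,0,0,0,0,0.6],[0.35,0,0,0,0,0,0.6],[0.35,0,0,0,0,0,0.6],[0.35,0,0,0,0,0,0.6],[0.35,0,-1,0,0,0,0.6],[0.35,0,-4,0,0,0,0.6]]';  python3 -m jog '[[0,0,-4,0,0,0,0.6],[0,0,-8,0,0,0,0.6],[1,0,-12,0,0,0,0.6],[4,-1,-16,0,0,0,0.8],[7,-4,-18,0,0,0,0.8],[10,-8,-18,0,0,0,0.8],[12,-12.5,-18,0,0,0,0.8],[12,-16,-18,0,0,0,0.8]]'; python3 -c "
from h import *
go([.435,-.05,.33],Rt(180))"
```

```text
clock: 40.75
position: [0.5708, 0.2627, 0.135]
orientation: [[-0.998, 0.068, -0.004], [0.068, 0.998, -0.0], [0.004, -0.001, -1.0]]
contact_force: [0.9, 1.3, -0.3]
grip_width: 0.599
gripper_force: 0.0
clock: 41.55
position: [0.4391, 0.1099, 0.3181]
orientation: [[-0.998, 0.066, 0.003], [0.066, 0.998, 0.005], [-0.002, 0.005, -1.0]]
contact_force: [0.6, -0.5, 1.5]
grip_width: 0.8
gripper_force: 0.0
shift cm [ -0.66 -15.98  -1.27] rot [ 0.005  0.002 -0.066] rows>= 4.0
```

```bash
python3 -m jog '[[0,-3,0,0,0,-0.02,0.9],[-0.2,-7,0,0,0,-0.04,0.9],[-0.4,-11,-0.5,0,0,-0.06,0.9],[-0.7,-15,-1.2,0,0,-0.066,0.9],[-0.7,-17,-1.2,0,0,-0.066,0.9],[-0.7,-17,-1.2,0,0,-0.066,0.9],[-0.7,-17,-1.2,0,0,-0.066,0.9],[-0.7,-17,-1.2,0,0,-0.066,0.9]]' >/dev/null; python3 - <<'E'
from h import *
st();m=eyes.camera_model('wrist');im=eyes.snapshot('wrist');cv2.imwrite('pics/w13.png',im[:,:,::-1])
for b in blobs(im,'yellow',120,60,200):
    c=max(cv2.findContours(b[2].astype(np.uint8),0,1)[0],key=cv2.contourArea)
    print(b[1],cv2.minAreaRect(np.float32(plane(m,c.reshape(-1,2),.086)[:,:2]*1000)))
sc=eyes.snapshot('scene');cv2.imwrite('pics/s13.png',sc[:,:,::-1])
for c in('yellow','red','blue'): print(c,[(b[0],b[1]) for b in blobs(sc,c,100,60,40)])
E
```

```text
t 42.35 p [ 0.437  -0.0579  0.3282] yaw 179.91 z [ 0.001  0.003 -1.   ] q [  18.1   -4.9  -19.5   -0.2  -75.4 -108.2] F [-0.4 -0.3 -0.3] g 0.898 0.0
[167, 120, 44, 69, 2132] ((431.2020263671875, -137.63787841796875), (80.38724517822266, 39.2791633605957), 8.841461181640625)
yellow [([182.4, 149.2], [163, 142, 39, 19, 237]), ([263.4, 234.9], [252, 225, 24, 20, 264]), ([396.3, 256.3], [386, 248, 22, 17, 283]), ([493.7, 277.0], [482, 268, 24, 19, 329])]
red [([215.6, 173.5], [208, 169, 17, 10, 101]), ([386.4, 210.3], [351, 174, 74, 72, 2926]), ([485.4, 287.2], [478, 280, 19, 13, 99])]
blue [([291.0, 168.5], [288, 163, 7, 11, 58])]
```

```bash
python3 -c "
from h import *
go(*vp(.4315,-.1375,8.85,.086,up=.1))"
```

```text
shift cm [ 2.53 -8.34 13.27] rot [ 0.003  0.001 -0.155] rows>= 4.0
```

```bash
python3 -m jog '[[0.5,-2,2,0,0,-0.04,1],[1.2,-4,5,0,0,-0.08,1],[2,-6.5,8.5,0,0,-0.12,1],[2.5,-8.2,12,0,0,-0.155,1],[2.5,-8.35,13.2,0,0,-0.155,1],[2.5,-8.35,13.2,0,0,-0.155,1],[2.5,-8.35,13.2,0,0,-0.155,1],[2.5,-8.35,13.2,0,0,-0.155,1]]' >/dev/null; python3 -c "
from h import *
st();go(*vp(.4315,-.1375,8.85,.086))"
```

```text
t 43.25 p [ 0.4129 -0.1408  0.1968] yaw -171.16 z [ 0.002  0.003 -1.   ] q [  7.1   0.1 -32.5  -0.2 -57.2 -88.2] F [ 1.2 -0.6  0.6] g 1.001 0.0
shift cm [ 0.14  0.02 10.18] rot [ 0.002  0.003 -0.   ] rows>= 3.0
```

```bash
python3 -m jog '[[0.1,0,2,0,0,0,1],[0.1,0,5,0,0,0,1],[0.1,0,8,0,0,0,1],[0.1,0,9.8,0,0,0,1],[0.1,0,10.2,0,0,0,1],[0.1,0,10.2,0,0,0,0.3],[0.1,0,10.2,0,0,0,0.3],[0.1,0,10.2,0,0,0,0.3]]' 35 >/dev/null; python3 -m jog '[[0,0,0,0,0,0,0.3],[0,0,0,0,0,0,0.3],[0,0,0,0,0,0,0.3],[0,0,0,0,0,0,0.3],[0,0,-0.5,0,0,0,0.3],[0,0,-3,0,0,0,0.3],[0,0,-6,0,0,0,0.3],[0,0,-7,0,0,0,0.3]]'; python3 -c "
from h import *
st();go(loc(GA,-.142,0,.165),Rt(183))"
```

```text
clock: 44.85
position: [0.4121, -0.1415, 0.1664]
orientation: [[-0.988, -0.153, 0.004], [-0.153, 0.988, 0.003], [-0.004, 0.002, -1.0]]
contact_force: [1.3, 0.5, -1.7]
grip_width: 0.432
gripper_force: 35.0
t 44.85 p [ 0.4121 -0.1415  0.1664] yaw -171.2 z [ 0.004  0.003 -1.   ] q [  7.1   2.  -35.2  -0.2 -52.6 -88.2] F [ 1.3  0.5 -1.7] g 0.432 35.0
shift cm [-3.4  11.55  0.17] rot [0.002 0.004 0.101] rows>= 3.0
```

```bash
python3 -m jog '[[-0.6,2.5,0,0,0,0.02,0.3],[-1.6,6,0,0,0,0.05,0.3],[-2.7,9.5,0,0,0,0.08,0.3],[-3.4,11.5,0.2,0,0,0.101,0.3],[-3.4,11.55,2,0,0,0.101,0.3],[-3.4,11.55,4.5,0,0,0.101,0.3],[-3.4,11.55,5.4,0,0,0.101,0.3],[-3.4,11.55,5.4,0,0,0.101,0.3]]' >/dev/null; python3 -c "
from h import *
st();go(loc(GA,-.032,0,.113),Rt(183))"
```

```text
t 45.65 p [ 0.4258 -0.0224  0.1088] yaw -177.02 z [-0.003  0.002 -1.   ] q [  23.6    5.9  -40.3   -0.2  -43.9 -110.4] F [-0.1 -0.1 -1. ] g 0.433 35.0
shift cm [-11.22   0.02  -0.45] rot [ 0.002 -0.003 -0.   ] rows>= 3.0
```

```bash
python3 -m jog '[[0,0,-0.4,0,0,0,0.3],[-1,0,-0.4,0,-0.003,0,0.3],[-2,0,-0.4,0,-0.003,0,0.3],[-3,0,-0.4,0,-0.003,0,0.3],[-4,0,-0.4,0,-0.003,0,0.3],[-5,0,-0.4,0,-0.003,0,0.3],[-5.8,0,-0.4,0,-0.003,0,0.3],[-6.6,0,-0.4,0,-0.003,0,0.3]]' ; python3 -m jog '[[-0.8,0,0,0,0,0,0.3],[-1.6,0,0,0,0,0,0.3],[-2.4,0,0,0,0,0,0.3],[-3.2,0,0,0,0,0,0.3],[-4,0,0,0,0,0,0.3],[-4.5,0,0,0,0,0,0.3],[-4.5,0,0,0,0,0,0.3],[-4.5,0,0,0,0,0,0.3]]' ; python3 -c "
from h import *
st();go(loc(GA,-.032,0,.109),Rt(183))"
```

```text
clock: 46.45
position: [0.4932, -0.0186, 0.1137]
orientation: [[-0.999, -0.052, 0.002], [-0.052, 0.999, 0.003], [-0.002, 0.003, -1.0]]
contact_force: [-4.2, -0.1, -2.0]
grip_width: 0.432
gripper_force: 35.0
clock: 47.25
position: [0.5383, -0.016, 0.1144]
orientation: [[-0.999, -0.052, 0.004], [-0.052, 0.999, 0.003], [-0.005, 0.003, -1.0]]
contact_force: [0.4, -0.0, -3.0]
grip_width: 0.428
gripper_force: 35.0
t 47.25 p [ 0.5383 -0.016   0.1144] yaw -177.01 z [ 0.004  0.003 -1.   ] q [ 1.91e+01  1.53e+01 -2.69e+01 -1.00e-01 -4.75e+01 -1.06e+02] F [ 0.4 -0.  -3. ] g 0.428 35.0
shift cm [ 0.05 -0.03  0.54] rot [ 0.003  0.005 -0.   ] rows>= 1.0
```

```bash
python3 -m jog '[[0,0,0.2,0,0,0,0.3],[0.05,0,0.35,0,0.004,0,0.3],[0.05,0,0.5,0,0.004,0,0.3],[0.05,0,0.55,0,0.004,0,0.3],[0.05,0,0.55,0,0.004,0,0.3],[0.05,0,0.55,0,0.004,0,0.3],[0.05,0,0.55,0,0.004,0,0.8],[0.05,0,0.55,0,0.004,0,0.8]]'; python3 -m jog '[[0,0,0,0,0,0,0.8],[0,0,0,0,0,0,0.8],[0,0,-1,0,0,0,0.8],[0,0,-3,0,0,0,0.8],[0,0,-6,0,0,0,0.8],[0,0,-10,0,0,0,0.8],[0,0,-14,0,0,0,0.8],[0,0,-16,0,0,0,0.8]]'; python3 -m jog '[[-2,0,-1,0,0,0,0.8],[-5,-1,-3,0,0,0,0.8],[-9,-1.5,-5,0,0,0,0.8],[-12,-1.9,-5.7,0,0,0,0.8],[-13,-1.9,-5.7,0,0,0,0.8],[-13,-1.9,-5.7,0,0,0,0.8],[-13,-1.9,-5.7,0,0,0,0.8],[-13,-1.9,-5.7,0,0,0,0.8]]'>/dev/null; python3 - <<'E'
from h import *
st();m=eyes.camera_model('wrist');im=eyes.snapshot('wrist');cv2.imwrite('pics/w14.png',im[:,:,::-1])
a=np.radians(3)
def ga(P): d=P[:,:2]-np.array(GA[:2]); return np.round(1000*np.c_[d@[np.cos(a),np.sin(a)],d@[-np.sin(a),np.cos(a)]],1).tolist()
for c in("red","blue","yellow"):
    for b in blobs(im,c,110,50,12): print(c,b[0],b[1],"z.142",ga(plane(m,[b[0]],.142)),"z.100",ga(plane(m,[b[0]],.1)))
E
```

```text
clock: 48.05
position: [0.5381, -0.016, 0.1093]
orientation: [[-0.999, -0.053, 0.001], [-0.053, 0.999, 0.003], [-0.001, 0.003, -1.0]]
contact_force: [-0.1, 0.2, -0.0]
grip_width: 0.558
gripper_force: 0.0
clock: 48.85
position: [0.5385, -0.0167, 0.2736]
orientation: [[-0.999, -0.053, 0.005], [-0.053, 0.999, 0.003], [-0.005, 0.003, -1.0]]
contact_force: [1.1, -0.1, 0.6]
grip_width: 0.798
gripper_force: 0.0
t 49.65 p [ 0.6672 -0.0289  0.3258] yaw -177.0 z [-0.001  0.003 -1.   ] q [  14.1   18.     6.6   -0.2  -78.6 -101.1] F [ 0.2  0.3 -0. ] g 0.8 0.0
red [503.5, 89.3] [491, 71, 21, 35, 528] z.142 [[14.1, 218.7]] z.100 [[14.0, 250.2]]
red [251.9, 187.7] [249, 183, 7, 18, 52] z.142 [[113.1, -23.2]] z.100 [[126.0, -23.7]]
red [52.3, 232.6] [0, 221, 120, 33, 2181] z.142 [[164.8, -242.7]] z.100 [[184.5, -272.1]]
blue [270.9, 214.4] [261, 193, 20, 40, 579] z.142 [[143.2, -2.9]] z.100 [[160.1, -0.7]]
yellow [273.7, 59.7] [256, 20, 37, 82, 2231] z.142 [[-11.7, -2.5]] z.100 [[-15.2, -0.3]]
```

The yellow tin reads short too (pointer −23.2, marker −2.9) and stands at the anvil. Fetch it.

```bash
python3 -m jog '[[2,0,0,0,0,0,0.8],[5,0.5,1,0,0,0,0.8],[9,1,3,0,0,0,0.8],[12,1.7,5,0,0,0,0.8],[13,1.9,5.7,0,0,0,0.8],[13,1.9,5.7,0,0,0,0.8],[13,1.9,5.7,0,0,0,0.8],[13,1.9,5.7,0,0,0,0.8]]'>/dev/null; python3 -c "
from h import *
st();go([.5381,-.016,.1093],Rt(183))"
```

```text
t 50.5 p [ 0.5381 -0.0166  0.2695] yaw -177.0 z [ 0.001  0.003 -1.   ] q [  19.     7.   -14.9   -0.2  -68.  -105.9] F [-0.5  0.4  0.3] g 0.799 0.0
shift cm [1.000e-02 1.000e-02 1.602e+01] rot [ 0.003  0.001 -0.   ] rows>= 4.0
```

```bash
python3 -m jog '[[0,0,2,0,0,0,0.8],[0,0,6,0,0,0,0.8],[0,0,10,0,0,0,0.8],[0,0,14,0,0,0,0.8],[0,0,15.9,0,0,0,0.8],[0,0,16,0,0,0,0.8],[0,0,16,0,0,0,0.3],[0,0,16,0,0,0,0.3]]' 35 >/dev/null;python3 -m jog '[[0,0,0,0,0,0,0.3],[0,0,0,0,0,0,0.3],[0,0,0,0,0,0,0.3],[0,0,-0.2,0,0,0,0.3],[0,0,-0.4,0,0,0,0.3],[0.6,0,-0.4,0,0,0,0.3],[1.6,0,-0.4,0,0,0,0.3],[2.6,0,-0.4,0,0,0,0.3]]';python3 -m jog '[[1,0,0,0,0,0,0.3],[2.2,0,0,0,0,0,0.3],[3.5,0,0,0,0,0,0.3],[5,0,0,0,0,0,0.3],[7,0,0,0,0,0,0.3],[8,0,-3,0,0,0,0.3],[8,0,-6.5,0,0,0,0.3],[8,0,-10.5,0,0,0,0.3]]'; python3 -c "
from h import *
st();t=loc(LS,-.138,.075,.215);print(t);go(t,Rt(180+LS[2]))"
```

```text
clock: 52.1
position: [0.5101, -0.0177, 0.1124]
orientation: [[-0.999, -0.052, -0.001], [-0.052, 0.999, 0.003], [0.001, 0.003, -1.0]]
contact_force: [1.6, 0.1, -3.8]
grip_width: 0.43
gripper_force: 35.0
clock: 52.9
position: [0.4297, -0.0224, 0.2186]
orientation: [[-0.999, -0.052, -0.002], [-0.052, 0.999, 0.002], [0.002, 0.003, -1.0]]
contact_force: [1.7, -0.3, -1.8]
grip_width: 0.425
gripper_force: 35.0
t 52.9 p [ 0.4297 -0.0224  0.2186] yaw -176.99 z [-0.002  0.002 -1.   ] q [  23.3   -1.7  -31.1   -0.2  -60.6 -110.2] F [ 1.7 -0.3 -1.8] g 0.425 35.0
[0.45634728 0.3468967  0.215     ]
shift cm [-4.6  36.74  0.44] rot [ 0.002 -0.002  0.12 ] rows>= 8.0
```

```bash
python3 -m jog '[[0,2,0,0,0,0.01,0.3],[-0.3,6,0,0,0,0.03,0.3],[-0.8,11,0,0,0,0.05,0.3],[-1.5,16,0,0,0,0.08,0.3],[-2.2,21,0,0,0,0.1,0.3],[-3,26,0,0,0,0.12,0.3],[-3.8,31,0,0,0,0.12,0.3],[-4.6,35,0.2,0,0,0.12,0.3]]'>/dev/null; python3 -c "
from h import *
st();t=loc(LS,-.138,.075,.1);go(t,Rt(180+LS[2]))"
```

```text
t 53.7 p [0.4584 0.3321 0.2171] yaw 176.18 z [-0.     0.004 -1.   ] q [ 5.570e+01  1.170e+01 -1.620e+01 -1.000e-01 -6.190e+01 -1.494e+02] F [ 0.3 -0.1 -2.2] g 0.432 35.0
shift cm [ 0.29  1.42 11.72] rot [ 0.004 -0.     0.   ] rows>= 3.0
```

```bash
python3 -m jog '[[0.1,0.8,0.5,0,0,0,0.3],[0.3,1.4,3,0,0,0,0.3],[0.3,1.4,6,0,0,0,0.3],[0.3,1.4,9,0,0,0,0.3],[0.3,1.4,11.2,0,0,0,0.3],[0.3,1.4,11.7,0,0,0,0.3],[0.3,1.4,11.7,0,0,0,0.3],[0.3,1.4,11.7,0,0,0,0.3]]'>/dev/null; python3 -c "
from h import *
st();t=loc(LS,-.018,.075,.096);go(t,Rt(180+LS[2]))
im=eyes.snapshot('side');cv2.imwrite('pics/d15.png',cv2.resize(im[170:360,200:400,::-1],None,fx=3,fy=3,interpolation=cv2.INTER_CUBIC))"
```

```text
t 54.5 p [0.4574 0.3448 0.1011] yaw 176.13 z [ 0.     0.004 -1.   ] q [ 5.650e+01  1.910e+01 -2.330e+01 -1.000e-01 -4.740e+01 -1.503e+02] F [-0.1 -0.2 -0.9] g 0.434 35.0
shift cm [-11.88   0.2    0.51] rot [ 0.004  0.    -0.   ] rows>= 3.0
```

View pics/d15.png

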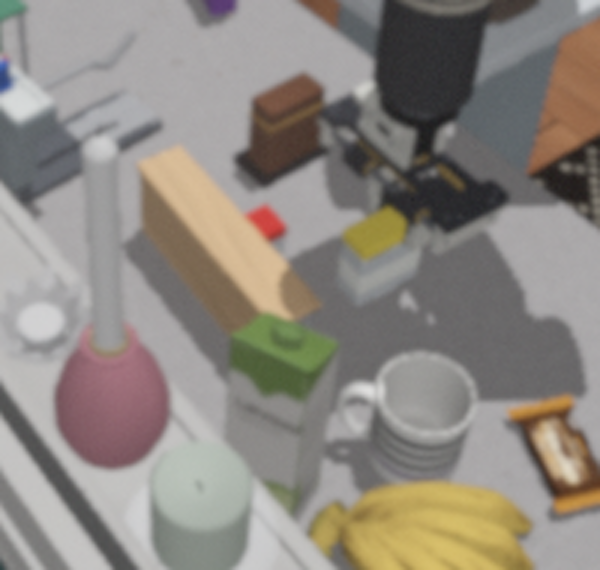

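Side view: the yellow tin is in front of the riser, red is already in, and the mug is clear of the path. Slide in.

```bash
python3 -m jog '[[-1,0.1,0,0,0,0,0.3],[-2.5,0.2,0,0,0,0,0.3],[-4,0.2,0,0,0,0,0.3],[-5.5,0.2,0,0,0,0,0.3],[-7,0.2,0,0,0,0,0.3],[-8.5,0.2,0,0,0,0,0.3],[-9.7,0.2,0,0,0,0,0.3],[-10,0.2,0,0,0,0,0.3]]'; python3 -m jog '[[0,0,0.2,0,0,0,0.3],[-0.3,0,0.4,0,0,0,0.3],[-0.6,0,0.45,0,0,0,0.3],[-0.9,0,0.45,0,0,0,0.3],[-1.2,0,0.45,0,0,0,0.3],[-1.5,0,0.45,0,0,0,0.3],[-1.7,0,0.45,0,0,0,0.3],[-1.8,0,0.45,0,0,0,0.3]]';  python3 -m jog '[[-0.1,0,0,0,0,0,0.3],[-0.2,0,0,0,0,0,0.3],[-0.3,0,0,0,0,0,0.3],[-0.4,0,0,0,0,0,0.3],[-0.4,0,0,0,0,0,0.3],[-0.4,0,0,0,0,0,0.3],[-0.4,0,0,0,0,0,0.3],[-0.4,0,0,0,0,0,0.3]]'; python3 -c "
from h import *
t=loc(LS,-.018,.075,.096);go(t,Rt(180+LS[2]))"
```

```text
clock: 55.35
position: [0.5584, 0.3393, 0.0992]
orientation: [[-0.998, 0.069, -0.001], [0.069, 0.998, 0.003], [0.001, 0.002, -1.0]]
contact_force: [0.4, 0.6, -2.2]
grip_width: 0.429
gripper_force: 35.0
clock: 56.15
position: [0.5748, 0.3386, 0.0957]
orientation: [[-0.998, 0.067, -0.001], [0.067, 0.998, 0.003], [0.001, 0.003, -1.0]]
contact_force: [-5.8, 1.0, 7.9]
grip_width: 0.43
gripper_force: 35.0
clock: 56.95
position: [0.5774, 0.3384, 0.0956]
orientation: [[-0.998, 0.067, -0.003], [0.067, 0.998, 0.003], [0.003, 0.003, -1.0]]
contact_force: [-10.5, 1.2, 9.3]
grip_width: 0.433
gripper_force: 35.0
shift cm [ 0.13  0.04 -0.04] rot [ 0.003 -0.003 -0.   ] rows>= 1.0
```

```bash
python3 -m jog '[[-0.1,0,-0.05,0,0,0,0.3],[-0.2,0,-0.1,0,0,0,0.3],[-0.3,0,-0.1,0,0,0,0.3],[-0.3,0,-0.1,0,0,0,0.3],[-0.3,0,-0.1,0,0,0,0.3],[-0.3,0,-0.1,0,0,0,0.3],[-0.3,0,-0.1,0,0,0,0.3],[-0.3,0,-0.1,0,0,0,0.3]]'; python3 -m jog '[[0.2,0,0,0,0,0,0.3],[0.35,0,0,0,0,0,0.3],[0.35,0,0,0,0,0,0.6],[0.35,0,0,0,0,0,0.6],[0.35,0,0,0,0,0,0.6],[0.35,0,0,0,0,0,0.6],[0.35,0,-1,0,0,0,0.6],[0.35,0,-4,0,0,0,0.6]]';  python3 -m jog '[[0,0,-4,0,0,0,0.6],[0,0,-8,0,0,0,0.6],[1,0,-12,0,0,0,0.6],[3,-1,-16,0,0,0,0.8],[6,-3,-20,0,0,0,0.8],[8,-5,-22,0,0,0,0.8],[8,-5,-22,0,0,0,0.8],[8,-5,-22,0,0,0,0.8]]'; python3 - <<'E'
from h import *
import pickle
st();m=eyes.camera_model('wrist');im=eyes.snapshot('wrist');s=eyes.snapshot('scene');d=eyes.snapshot('side')
cv2.imwrite('pics/w16.png',im[:,:,::-1]);cv2.imwrite('pics/s16.png',s[:,:,::-1]);cv2.imwrite('pics/d16.png',d[:,:,::-1]);pickle.dump(m,open('w16.pkl','wb'))
a=np.radians(LS[2])
for c in('red','yellow'):
  for b in blobs(im,c,120,50,150):
    k=max(cv2.findContours(b[2].astype(np.uint8),0,1)[0],key=cv2.contourArea)
    P=plane(m,k.reshape(-1,2),.086)[:,:2]-np.array(LS[:2]);L=np.c_[P@[np.cos(a),np.sin(a)],P@[-np.sin(a),np.cos(a)]]*1000
    print(c,b[1],L.min(0).round(1),L.max(0).round(1))
cv2.imwrite('pics/f16.png',np.hstack([cv2.resize(im[:,:,::-1],(400,300)),cv2.resize(s[100:330,130:437,::-1],(400,300))]))
E
```

```text
clock: 57.75
position: [0.5776, 0.3384, 0.0956]
orientation: [[-0.998, 0.068, -0.007], [0.068, 0.998, 0.002], [0.007, 0.002, -1.0]]
contact_force: [-21.5, 4.8, 10.1]
grip_width: 0.431
gripper_force: 35.0
clock: 58.55
position: [0.5771, 0.3368, 0.134]
orientation: [[-0.998, 0.068, -0.005], [0.068, 0.998, -0.001], [0.005, -0.001, -1.0]]
contact_force: [0.1, 0.5, 0.5]
grip_width: 0.606
gripper_force: 0.0
clock: 59.35
position: [0.4951, 0.2928, 0.3581]
orientation: [[-0.998, 0.068, 0.002], [0.068, 0.998, 0.006], [-0.001, 0.006, -1.0]]
contact_force: [-1.0, -0.5, -1.1]
grip_width: 0.798
gripper_force: 0.0
t 59.35 p [0.4951 0.2928 0.3581] yaw 176.12 z [ 0.002  0.006 -1.   ] q [ 5.000e+01  8.100e+00 -2.200e+00 -1.000e-01 -7.940e+01 -1.438e+02] F [-1.  -0.5 -1.1] g 0.798 0.0
red [224, 195, 28, 31, 837] [-41.2 -18.5] [ 2.9 18.2]
yellow [278, 195, 29, 32, 890] [-41.1  54.8] [ 4.6 93.2]
yellow [455, 194, 44, 46, 464] [-42.1 306.4] [ 25.2 359.3]
yellow [436, 198, 40, 42, 334] [-36.4 280.4] [ 25.1 325.1]
```

View pics/f16.png

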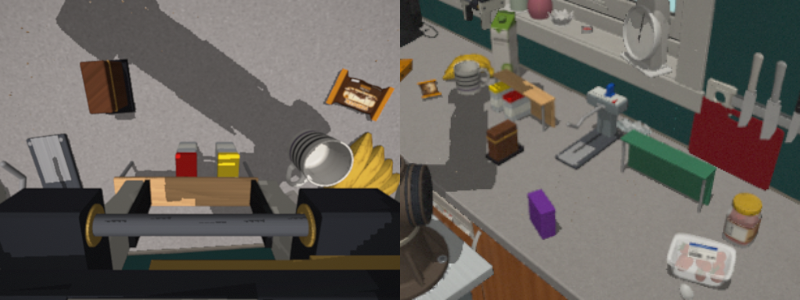

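Both tins stand equally deep under the wooden riser against the stop. The block is in its tray and the gauge is empty. No blue lid shows in any view, and the bystanders are untouched. Handing in.

```bash
python3 -c "
from plant import robot
print(robot.sign_off())"
```

```text
the job is handed in; nothing more can be done
None
```

The job is handed in: marker set within about 0.4 mm of the pointer on the block, block back in its tray, and the red and yellow tins both gauged short and pushed to the stop under the low wooden riser, with no blue-lidded tin in sight.

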